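# Clamp a dropper bottle in the ratchet clamp

## Task

Clamp the small white dropper bottle upright in the ratcheted bottle clamp, so that its cap can be undone later. Press the knob down to free the pawl and wind the jaw right back, let the knob rise, then stand the bottle against the V-shaped jaw and advance the knob click by click until the sprung pad holds it firmly: once the pad is felt to push on the bottle, give one more click and stop, since the bottle is soft and must not be squashed. Never force the knob backwards while the pawl is in, press it only gently on to its stop, and leave the other bottle standing where it is.

Things in the scene. Friction and masses are not known exactly. Their poses are not given: they have to be found in the camera images.
- clamp: the bottle clamp, a fixed bench fixture: grey plate 96 x 240 mm, top 8 mm above the worktop. Origin at worktop height amid the plate; +y runs along it from the knob (70 mm from the origin on -y) to the bottle's seat (75 mm on +y); z up. V jaw and moving jaw are 60 mm wide and rise to 36 mm above the worktop; the pawl is on the -x side.
- seat (a point): the bottle's place in the clamp: point on the plate's top, 8 mm above the worktop, where the bottle's axis stands when pressed into the V jaw. Axes as the clamp's: +y points into the V. Stand the bottle here or up to 4 mm short of it (on -y); the pad pushes it home. 145 mm from the knob's axis.
- jaw: moving jaw with a sprung rubber pad (36 mm wide, 10 to 32 mm above the worktop); axes as the clamp's, closes along +y. Jaw fully open, the pad's face stands 19 to 34 mm before the seat point, as its holder was set by hand: not measured, so the clicks needed differ and must be felt. The pad should press the bottle with 6 to 18 N; over 23 N squashes it.
- knob_grip (a point): round fluted black knob on a vertical axis, 38 mm diameter, 34 to 72 mm above the worktop. Point on its axis, 56 mm above the worktop (knob up). Under it, 21 to 25 mm above the worktop, is the toothed ratchet wheel, 71 mm across; keep fingertips over 40 mm above the worktop before pressing. Turn it clockwise (from above) to close the jaw.
- wheel: the ratchet wheel fixed to the knob; origin on the axis, at worktop height when up. The knob clicks past the pawl every 0.209 rad (30 teeth) and cannot turn back unless pressed down. The pad yields 2.2 N per mm: each click after it touches the seated bottle adds 8.3 N on the bottle and 0.15 N m on the knob; free turning takes under 0.06 N m.
- spindle (a joint): turn of the knob in rad, clockwise from above positive; 0 = jaw fully open (a stop), largest 1.85. The jaw moves 18 mm per rad (3.77 mm a click). Let go on click n, it rests on the pawl at about 0.209 n - 0.03.
- knob (a joint): how far the knob is pressed down, in m; 0 = up (sprung up). The pawl is free of the teeth from about 5 mm on; a firm stop at 8 to 9 mm. The spring takes about 3 N to start and 10 N at the stop; over 40 N on the stop is too hard.
- collar: brass collar under the knob, its downward stop; origin on the knob's axis at worktop height
- pawl: the pawl, a dark steel strut 30 mm long beside the ratchet wheel, sprung into the teeth; origin at its pivot, at worktop height. More than 25 N between it and the wheel (about 0.85 N m of backward turning) strips the teeth.
- vial_mid (a point): the small white dropper bottle with a pointed white cap, standing loose: round, 26 mm diameter, 82 mm tall, about 50 g; the straight body reaches 61 mm up, the cap above is 19 mm wide. Point on its axis, 41 mm above its underside. Grip the body more than 30 mm above its underside, so that the fingertips stay above the jaws.
- vial: the same small bottle; origin at the centre of its underside
- amber_mid (a point): the other bottle, brown with a black rubber bulb, 33 mm diameter, 102 mm tall; not to be touched. Point on its axis, 51 mm above its underside.
There are look-alikes about, which are no part of the job. Leave any green or purple look-alike of the vial alone.

How it is judged:
On the way, in this order (a step that is already met when the one before it is completed fails the run):
1. the jaw is wound right back and the knob has risen again (value of joint spindle below 0.08 rad and value of joint knob below 0.002 m), for 0.2 s.
2. the bottle stands upright on the plate between the open jaws, let go (horizontal distance between vial_mid and seat below 0.015 m and z of vial_mid in the frame of seat between 0.037 and 0.044 m and angle between vial's own z axis and vertical below 0.12 rad and contact force between the fingers and vial below 0.1 N and value of joint spindle below 0.12 rad), for 0.2 s.
At the end, for the whole second after the job is handed in: The small bottle stands upright (within 7 degrees) on the clamp's plate, its axis within 6 mm of the seat point, held between V jaw and pad with 6 to 18 N; the knob is up with the pawl in (pressed less than 2 mm), everything at rest, the brown bottle within 30 mm of where it stood (contact force between jaw and vial between 6 and 18 N and horizontal distance between vial_mid and seat below 0.006 m and z of vial_mid in the frame of seat between 0.037 and 0.045 m and angle between vial's own z axis and vertical below 0.12 rad and value of joint knob below 0.002 m and linear speed of vial below 0.01 m/s and distance of amber_mid from where it was at the start of the episode below 0.03 m); the robot touches nothing.
It fails at once if the soft bottle is squashed: the jaw presses it with more than 23 N (contact force between jaw and vial above 23 N).
It fails at once if the ratchet is forced: more than 25 N between pawl and wheel (contact force between pawl and wheel above 25 N).
It fails at once if the knob is pressed on to its stop with more than 40 N (contact force between collar and wheel above 40 N).
It fails at once if the brown bottle is moved or tipped (distance of amber_mid from where it was at the start of the episode above 0.03 m or angle between amber_mid's own z axis and vertical above 0.4 rad).
It also fails if it takes over 64 s, if anything falls off the work surface, if the arm or the gripper's body presses on something with over 40 N, if the wrist force passes 120 N, or if a joint passes its speed limit or range.

## Robot

A 7-joint arm with a two-finger parallel gripper is mounted at the origin on a cart in front of the work surface, level with it; the furniture and walls round the work are solid. World frame = base frame: x ahead of the robot, y to its left, z up, the work surface at z = 0. Lengths are in m, angles in rad, forces in N, time in s.
With the tool pointing down it reaches from about 0.35 to 0.9 m from the base axis. Payload 19.9 kg.
Tool frame: the origin (TCP) lies midway between the tips of the shut fingers; the grasp point (between the pads) lies 19 mm behind it; x points along the fingers, y is the direction in which the jaws open and shut, and the axes are right-handed (so a half turn about x gives the same grasp; the last joint's range is limited). The gripper opens to 94 mm and grips with 3 to 60 N. Pads are 16 mm wide; open, the fingers measure 119 mm over their backs; the gripper's body (75 mm by 177 mm) begins 78 mm behind the grasp point.
Start: joints at [1.21, 0.417, -0.01, 1.614, 0.005, 1.111, -0.053], TCP at [0.196, -0.593, 0.171] pointing down, gripper open.
Joint ranges: [-2.81, 2.81], [-0.39, 2.02], [-1.27, 1.25], [0.06, 2.57], [-1.19, 4.33], [0.19, 2], [-2.82, 2.82]. Speed limits (rad/s): [1.89, 1.89, 2.39, 2.39, 3.01, 3.01, 3.01].

## Interface

Orientations are given as a rotation vector (axis times angle).
In Python, from cell import r, snapshot, camera_model, trace, mark_of gives the robot as it stands.
- The arm moves only by the shell command python3 -m crank 'ROWS' [OPENING] [FORCE]. ROWS is JSON, a list of rows, each a list of 4 numbers: the shift along the tool's x, y, z in mm, then the turn about the tool's x in degrees. A call has 1 to 20 rows; each row shifts and turns the commanded pose from where the row before left it, along the tool's axes as they then stand; what a row does not reach is not made up. A row lasts 1/12 s, in which the tool goes at most 41.7 mm and 7.16 degrees, less where a joint would pass 70% of its speed; a pose out of reach is approached as far as the arm can. A call with a gripper value outside its range is refused whole. OPENING is the finger opening in mm, from 0 to 94, set as the call begins (- or left out, the last holds). The fingers move at their own pace and stop on an object; FORCE is the grip in N (left out, the last holds). Time passes only in rows, so rows that do not move let the fingers close. It gives the time, the measured TCP pose, the force and the opening at its end, in the units of the state.
- r.sense(): the state, without advancing time (a new reading comes with each control period).
- snapshot(name): name is "scene" or "top" or "wrist"; returns the picture (400x640x3 uint8, red, green, blue); there is no depth.
- camera_model(name): a dict with "fx", "fy", "cx", "cy" (pixels), "R" (3x3) and "t" (3): a world point X has camera coordinates R X + t; the wrist camera has in their place "mount" (4x4, takes a point from camera to tool coordinates, whose origin is the TCP and whose axes are the tool frame's). Camera axes: x right, y down, z forward; pixel columns grow to the right and rows downward; lengths in m; the calibration is good to about 2 mm. A picture is of the moment at which its call begins: read the wrist's pose just before it. camera_model takes no time and is no camera call.
- r.job_done(): hands the job in, once; it reports no verdict.
Trained networks look in the newest picture that a camera, given by its name, has taken for a name from the list of things; names that differ only in an ending like _2 or _b are one class to them, and where a whole thing is asked for, a point or a joint stands for the part that bears it (a point fixed in the world has none). Each returns a list of dicts, best first, with "p" (0 to 1); they miss things now and then, are a little off and sometimes report something else, mostly with a low value. They report only what shows in the picture. A call takes as long as a camera call. They do not tell look-alikes from the thing itself.
- trace(label, camera): "pixels" (400x640 bool, what is visible of it) and "extent" ([left, top, right, bottom] in pixels, round what is visible of it).
- mark_of(label, camera): "xy" ([column, row] in pixels: a listed point, or the origin of a listed thing).
The state is a dict: "clock": time; "joint_positions": joint angles; "dq": joint speeds; "effort": joint torques, N m; "ee_pos": TCP position; "tool_rot": TCP orientation; "wrist_force": force on the tool from outside, world axes, zero at the start; "wrist_torque": the same for the moment, N m; "opening": finger opening in m.
Only numpy, scipy, OpenCV 4.12 (cv2) and the standard library are available. Lean on these libraries where they do the work, as an engineer would, in place of code of your own. Each camera call takes 0.05 s, during which the arm holds its last target.

## Working session

There is one attempt and no reset: what is moved stays moved. The work goes in short steps, Python scripts to look and compute and a shell command to move; the robot and the scene stay as the last step left them, time stands still between calls to the robot, and variables do not carry over. Pictures are saved under pics/ and viewed, and the job is handed in when it is done.

```bash
ls; mkdir -p pics; python3 - <<'E'
from cell import r,snapshot,camera_model,trace,mark_of
import cv2,numpy as np
s=r.sense(); print({k:np.round(v,3).tolist() for k,v in s.items()})
for n in ["scene","top","wrist"]:
    im=snapshot(n); cv2.imwrite(f"pics/a_{n}.png",im[:,:,::-1])
    print(n,camera_model(n))
    for l in ["vial_mid","vial","amber_mid","knob_grip","seat","clamp","pawl","jaw"]:
        print(l,[(np.round(d["xy"],1).tolist(),round(d["p"],2)) for d in mark_of(l,n)])
E
```

```text
pics
{'clock': 0.0, 'joint_positions': [1.209, 0.418, -0.01, 1.614, 0.005, 1.111, -0.053], 'dq': [-0.0, 0.001, -0.002, -0.001, 0.001, 0.001, 0.0], 'effort': [0.0, -85.126, 0.639, -42.598, -0.049, 0.019, 0.0], 'ee_pos': [0.196, -0.593, 0.171], 'tool_rot': [2.049, 0.332, -2.049], 'wrist_force': [-0.621, 0.054, 0.809], 'wrist_torque': [0.042, 0.017, -0.064], 'opening': 0.094}
scene {'fx': 386.3720233962573, 'fy': 386.3720233962573, 'cx': 317.821717954823, 'cy': 200.25209780414554, 'R': array([[-0.7396193 , -0.67302469, -0.00102449],
       [-0.48365523,  0.53256938, -0.69458439],
       [ 0.46801806, -0.51323252, -0.71941051]]), 't': array([0.4852394 , 0.20489758, 0.73642046])}
vial_mid [([254.2, 228.5], 0.87), ([238.8, 289.3], 0.76), ([306.9, 231.1], 0.63), ([271.9, 293.0], 0.55)]
vial [([273.0, 306.0], 0.85), ([257.6, 244.4], 0.83), ([241.3, 299.4], 0.83), ([310.8, 244.4], 0.73)]
amber_mid [([293.3, 262.3], 0.74)]
knob_grip [([361.8, 150.6], 0.68)]
seat [([360.8, 201.6], 0.96)]
clamp [([362.8, 186.6], 0.93)]
pawl [([369.9, 158.7], 0.44)]
jaw [([362.5, 200.8], 0.65), ([360.9, 189.7], 0
[... 646 characters left out ...]
[385.5, 201.5], 0.32), ([439.8, 179.8], 0.24)]
clamp [([390.2, 195.6], 0.81), ([423.7, 168.5], 0.19)]
pawl [([437.5, 179.2], 0.56)]
jaw [([383.4, 202.4], 0.88)]
wrist {'fx': 305.57976774490464, 'fy': 305.57976774490464, 'cx': 316.56945667913004, 'cy': 201.87325594892386, 'mount': array([[ 1.18915988e-04, -2.35664412e-01,  9.71834487e-01,
        -2.12917310e-01],
       [ 9.99999992e-01,  6.74778761e-05, -1.05999380e-04,
        -1.46978351e-03],
       [-4.05970456e-05,  9.71834492e-01,  2.35664418e-01,
        -6.80776235e-02],
       [ 0.00000000e+00,  0.00000000e+00,  0.00000000e+00,
         1.00000000e+00]])}
vial_mid []
vial []
amber_mid []
knob_grip []
seat []
clamp []
pawl []
jaw []
```

View pics/a_scene.png

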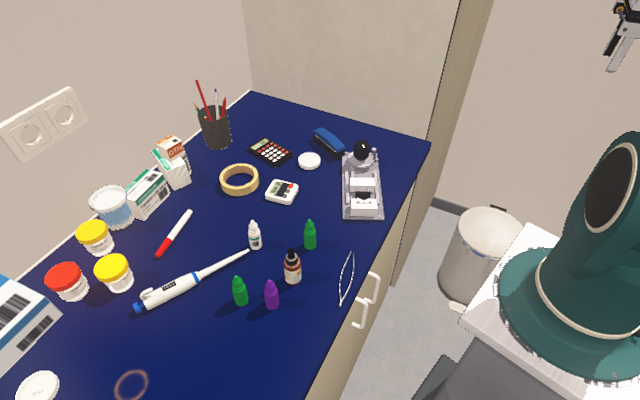

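View pics/a_top.png

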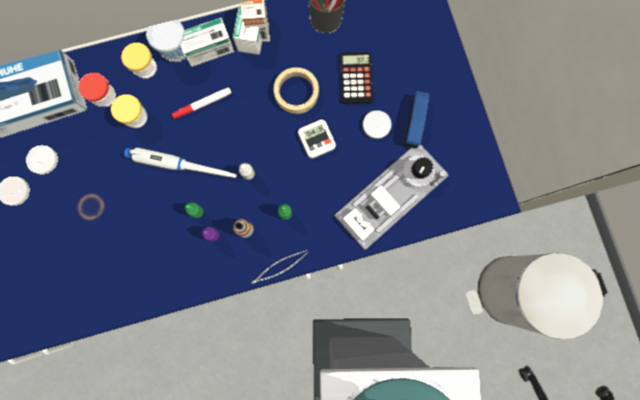

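```bash
python3 -c "
import cv2,numpy as np
a=cv2.imread('pics/a_scene.png')[200:330,210:340];b=cv2.imread('pics/a_top.png')[140:260,160:310]
c=cv2.imread('pics/a_scene.png')[110:240,300:430]
a=cv2.resize(a,(390,390));c=cv2.resize(c,(390,390),interpolation=2);cv2.imwrite('pics/a_crop.png',np.hstack([a,c]))"
```

```text
(no output)
```

View pics/a_crop.png

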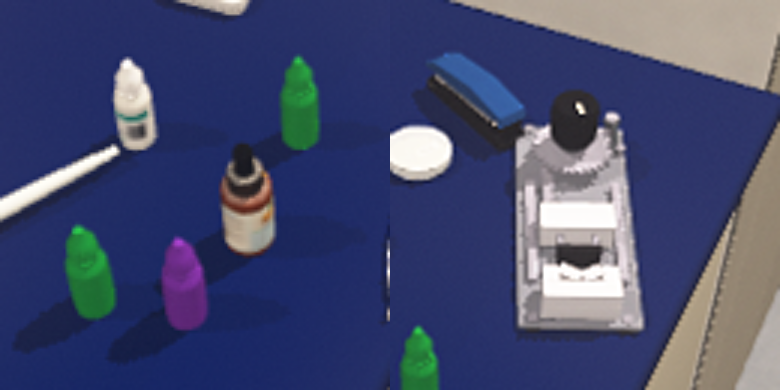

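```bash
cat > h.py <<'E'
from cell import r,snapshot,camera_model,trace,mark_of
import cv2,numpy as np
from scipy.spatial.transform import Rotation as Ro
def cam(n):
    m=camera_model(n)
    if n=="wrist":
        s=r.sense(); T=np.eye(4);T[:3,:3]=Ro.from_rotvec(s["tool_rot"]).as_matrix();T[:3,3]=s["ee_pos"]
        W=T@m["mount"]; R=W[:3,:3].T; return m,R,-R@W[:3,3]
    return m,np.array(m["R"]),np.array(m["t"])
def atz(n,uv,z,c=None):
    m,R,t=c or cam(n); d=R.T@np.array([(uv[0]-m["cx"])/m["fx"],(uv[1]-m["cy"])/m["fy"],1]); o=-R.T@t
    return o+d*(z-o[2])/d[2]
def tri(a):
    A=[];b=[]
    for n,uv in a:
        m,R,t=cam(n); d=R.T@np.array([(uv[0]-m["cx"])/m["fx"],(uv[1]-m["cy"])/m["fy"],1]); d/=np.linalg.norm(d)
        P=np.eye(3)-np.outer(d,d); A.append(P); b.append(P@(-R.T@t))
    return np.linalg.solve(sum(A),sum(b))
def proj(n,X,c=None):
    m,R,t=c or cam(n); p=R@np.asarray(X)+t; return np.array([m["fx"]*p[0]/p[2]+m["cx"],m["fy"]*p[1]/p[2]+m["cy"]])
E
python3 - <<'E'
from h import *
for l,a,b in [("vial",(254.2,228.5),(245.9,171.5)),("amber",(293.3,262.3),(238.9,224.6)),("knob",(361.8,150.6),(424.4,166.7)),("seat",(360.8,201.6),(368,217)),("clamp",(362.8,186.6),(390.2,195.6)),("pawl",(369.9,158.7),(437.5,179.2)),("green1",(306.9,231.1),(284.8,211.8)),("purple",(271.9,293),(210.2,235.5)),("green2",(238.8,289.3),(193.1,207.4))]:
    z={"vial":.041,"amber":.051,"knob":.056,"seat":.008,"clamp":0,"pawl":0}.get(l,.041)
    print(l,tri([("scene",a),("top",b)]).round(3),atz("scene",a,z).round(3),atz("top",b,z).round(3))
s=r.sense();print(Ro.from_rotvec(s["tool_rot"]).as_matrix().round(4))
E
```

```text
vial [0.553 0.303 0.058] [0.568 0.297 0.041] [0.553 0.303 0.041]
amber [0.44  0.312 0.058] [0.44  0.307 0.051] [0.443 0.315 0.051]
knob [ 0.558 -0.064  0.042] [ 0.55  -0.049  0.056] [ 0.555 -0.061  0.056]
seat [0.463 0.054 0.008] [0.467 0.056 0.008] [0.459 0.051 0.008]
clamp [ 0.504  0.    -0.006] [0.499 0.005 0.   ] [0.505 0.002 0.   ]
pawl [ 0.545 -0.097  0.001] [ 0.552 -0.094  0.   ] [ 0.538 -0.101  0.   ]
green1 [0.473 0.227 0.045] [0.48  0.227 0.041] [0.468 0.224 0.041]
purple [0.425 0.376 0.04 ] [0.427 0.378 0.041] [0.423 0.374 0.041]
green2 [0.482 0.412 0.034] [0.478 0.414 0.041] [0.48  0.409 0.041]
[[-1.000e-04  3.144e-01 -9.493e-01]
 [ 1.000e-04 -9.493e-01 -3.144e-01]
 [-1.000e+00 -1.000e-04  0.000e+00]]
```

```bash
python3 - <<'E'
from h import *
for uv in [(250,92),(430,148),(390,280)]: print("scene",uv,atz("scene",uv,0).round(3))
for uv in [(445,0),(520,213)]: print("top",uv,atz("top",uv,0).round(3))
p=r.sense()["ee_pos"]
Ro_=Ro.from_rotvec(r.sense()["tool_rot"]).as_matrix()
for g in [(0.40,-0.05,.25),(0.557,-0.063,0.25)]: print(g,((np.array(g)-p)@Ro_*1000).round())
k=np.array([.557,-.063]);se=np.array([.463,.054]);d=se-k;print(np.linalg.norm(d),np.degrees(np.arctan2(d[1],d[0])))
E
```

```text
scene (250, 92) [ 1.054 -0.102  0.   ]
scene (430, 148) [ 0.456 -0.244  0.   ]
scene (390, 280) [0.293 0.183 0.   ]
top (445, 0) [ 0.951 -0.14   0.   ]
top (520, 213) [ 0.463 -0.272  0.   ]
(0.4, -0.05, 0.25) [ -79. -452. -364.]
(0.557, -0.063, 0.25) [ -79. -390. -509.]
0.15008331019803636 128.7790500788404
```

```bash
python3 -m crank '[[-6,-24,-18,0],[-6,-24,-18,0],[-6,-24,-18,0],[-6,-24,-18,0],[-6,-24,-18,0],[-6,-24,-18,0],[-6,-24,-18,0],[-6,-24,-18,0],[-6,-24,-18,0],[-6,-24,-18,0],[-6,-24,-18,0],[-6,-24,-18,0],[-6,-24,-18,0],[-2,-20,-16,0]]' 94; python3 - <<'E'
from h import *
s=r.sense();p=s["ee_pos"];M=Ro.from_rotvec(s["tool_rot"]).as_matrix();print(s["joint_positions"].round(3) if hasattr(s["joint_positions"],'round') else s["joint_positions"]);print(M.round(3))
for g in [(0.46,-0.05,.25),(0.50,-0.063,0.25)]: print(g,((np.array(g)-p)@M*1000).round())
E
```

```text
clock: 2.52
ee_pos: [0.33, -0.1978, 0.2524]
tool_rot: [2.049, 0.33, -2.047]
wrist_force: [0.9, -0.1, 0.2]
opening: 0.0939
[ 0.812 -0.105 -0.324  2.038 -0.035  1.202 -0.747]
[[ 0.001  0.315 -0.949]
 [-0.001 -0.949 -0.315]
 [-1.     0.001 -0.001]]
(0.46, -0.05, 0.25) [   2.  -99. -170.]
(0.5, -0.063, 0.25) [   2.  -74. -204.]
```

```bash
python3 -m crank '[[0,-8,-20,0],[0,-8,-20,0],[0,-8,-20,0],[0,-8,-20,0],[0,-8,-20,0],[0,-8,-20,0],[0,-8,-20,0],[5,-3,-20,0],[10,0,-20,0],[10,0,-20,0],[10,0,-20,0],[10,0,-20,0],[5,0,-16,0]]'; python3 - <<'E'
from h import *
s=r.sense();print(s["joint_positions"].round(2))
im=snapshot("wrist"); cv2.imwrite("pics/b_wrist.png",im[:,:,::-1])
c=cam("wrist")
for l,z in [("knob_grip",.056),("seat",.008),("clamp",0),("pawl",0),("collar",0),("wheel",0)]:
    print(l,[(np.round(d["xy"],1).tolist(),round(d["p"],2),atz("wrist",d["xy"],z,c).round(4)) for d in mark_of(l,"wrist")])
E
```

```text
clock: 3.6
ee_pos: [0.5546, -0.0625, 0.2001]
tool_rot: [2.048, 0.331, -2.05]
wrist_force: [-0.1, -0.0, 0.2]
opening: 0.0938
[ 0.5   0.32 -0.54  1.73  0.18  1.14 -1.35]
knob_grip [([305.4, 187.6], 0.63, array([ 0.5504, -0.0475,  0.056 ]))]
seat [([209.2, 216.8], 0.55, array([0.4601, 0.0647, 0.008 ]))]
clamp [([264.1, 195.1], 0.92, array([0.5114, 0.0021, 0.    ]))]
pawl [([335.5, 193.7], 0.39, array([ 0.5444, -0.0909,  0.    ]))]
collar []
wheel [([311.2, 175.8], 0.72, array([ 0.5575, -0.0513, -0.    ]))]
```

View pics/b_wrist.png

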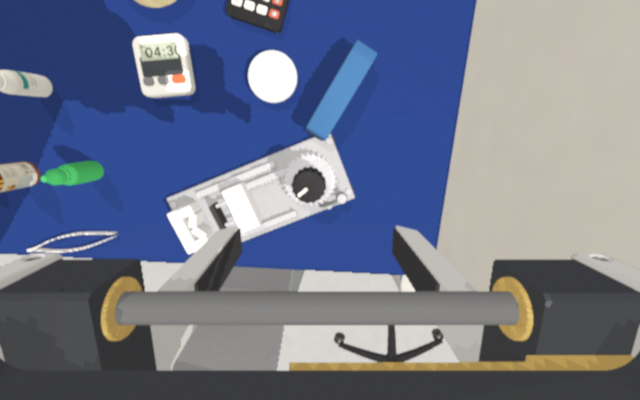

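```bash
python3 - <<'E'
from h import *
im=cv2.imread("pics/b_wrist.png"); c=cam("wrist")
cr=im[120:265,160:370]; cv2.imwrite("pics/b_crop.png",cv2.resize(cr,None,fx=3.8,fy=3.8,interpolation=2))
g=im[150:215,280:340].max(2); mask=(g<70).astype(np.uint8); n,L,st,ce=cv2.connectedComponentsWithStats(mask)
for i in range(1,n):
    if st[i,4]>50: print(st[i]+[280,150,0,0,0],ce[i]+[280,150], atz("wrist",ce[i]+[280,150],.06,c).round(4))
t=cv2.imread("pics/a_top.png"); g=t[145:195,400:450].max(2); mask=(g<70).astype(np.uint8); n,L,st,ce=cv2.connectedComponentsWithStats(mask)
for i in range(1,n):
    if st[i,4]>30: print(st[i]+[400,145,0,0,0],ce[i]+[400,145], atz("top",ce[i]+[400,145],.06).round(4))
t=cv2.imread("pics/a_scene.png"); g=t[130:180,340:390].max(2); mask=(g<70).astype(np.uint8); n,L,st,ce=cv2.connectedComponentsWithStats(mask)
for i in range(1,n):
    if st[i,4]>30: print(st[i]+[340,130,0,0,0],ce[i]+[340,130], atz("scene",ce[i]+[340,130],.06).round(4))
def disk(n,x,y,z,rad,c=None):
    a=np.linspace(0,2*np.pi,40); return np.array([proj(n,[x+rad*np.cos(t),y+rad*np.sin(t),z],c) for t in a])
for x,y in [(.555,-.061),(.55,-.05)]:
    p=disk("wrist",x,y,.072,.019,c); q=disk("wrist",x,y,.034,.019,c);print(x,y,p.min(0),p.max(0),q.min(0),q.max(0))
E
```

```text
[293 168  31  25 140] [306.22142857 175.81428571] [ 0.5621 -0.0464  0.06  ]
[403 145  14   5  45] [409.48888889 146.17777778] [ 0.5968 -0.0319  0.06  ]
[412 158  20  20 270] [421.42592593 167.64444444] [ 0.5519 -0.054   0.06  ]
[354 140  16  20 251] [361.07569721 149.58964143] [ 0.5507 -0.0464  0.06  ]
0.555 -0.061 [299.53318095 170.66288919] [332.78586695 203.35693314] [301.14830658 166.51657763] [331.21818076 196.21050539]
0.55 -0.05 [289.0355445  171.80650993] [322.25959984 204.44405072] [291.653427   167.55273122] [321.69988711 197.20025288]
```

View pics/b_crop.png

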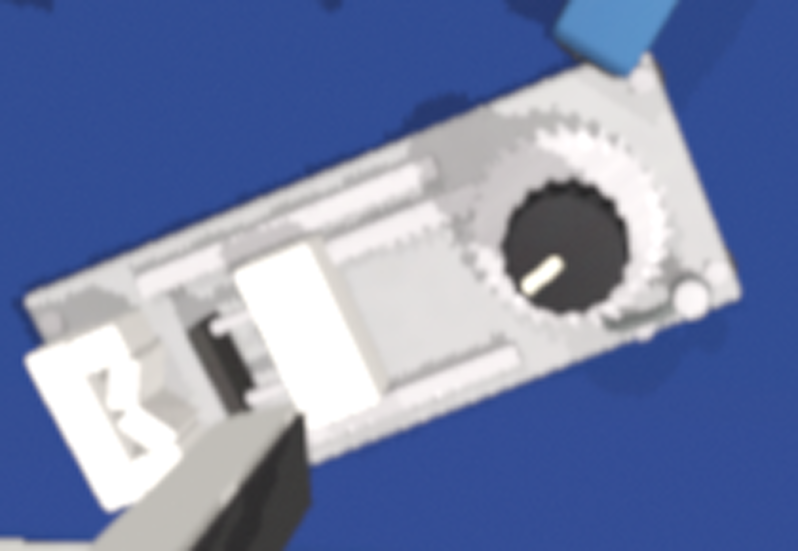

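```bash
python3 - <<'E'
from h import *
c=cam("wrist")
f=lambda u,v,z:atz("wrist",(160+u/3.8,120+v/3.8),z,c)
P=[f(25,300,.008),f(590,65,.008),f(650,58,.008),f(740,295,.008),f(310,465,.008)]
for p in P: print(p.round(4))
for a,b in [(0,1),(3,4)]:
    d=P[a]-P[b] if a==0 else P[b]-P[a]; print(np.degrees(np.arctan2(d[1],d[0])))
# moving jaw top edges z=.036
for u,v in [(237,265),(312,238),(385,390),(310,425),(25,358),(120,320),(110,510)]: print(u,v,f(u,v,.036).round(4))
s=r.sense();M=Ro.from_rotvec(s["tool_rot"]).as_matrix();print(((np.array([.552,-.053,.1])-s["ee_pos"])@M*1000).round(1))
E
```

```text
[0.4637 0.1242 0.008 ]
[ 0.606  -0.0429  0.008 ]
[ 0.6147 -0.0616  0.008 ]
[ 0.5461 -0.1193  0.008 ]
[0.4348 0.0105 0.008 ]
130.43685328562225
130.59807381103371
237 265 [0.5082 0.0484 0.036 ]
312 238 [0.5248 0.027  0.036 ]
385 390 [ 0.4818 -0.0103  0.036 ]
310 425 [0.4616 0.0108 0.036 ]
25 358 [0.4544 0.1087 0.036 ]
120 320 [0.4775 0.0811 0.036 ]
110 510 [0.4092 0.0691 0.036 ]
[101.9 -10.5  -1.8]
```

```bash
python3 -m crank '[[18,-2,0,0],[18,-2,0,0],[18,-2,0,0],[18,-2,0,0],[18,-2,0,0],[20,-1,0,0],[0,0,0,0]]' 60 25; python3 - <<'E'
from h import *
s=r.sense()
im=snapshot("wrist"); c=cam("wrist")
b=im[:,:,::-1].copy()
print(proj("wrist",[.551,-.052,.072],c))
cv2.circle(b,tuple(int(x) for x in proj("wrist",[.551,-.052,.072],c)),2,(0,0,255),-1)
cv2.imwrite("pics/c_wrist.png",b)
E
```

```text
clock: 4.53
ee_pos: [0.5484, -0.0528, 0.089]
tool_rot: [2.045, 0.331, -2.053]
wrist_force: [-0.1, -0.4, -1.1]
opening: 0.0601
[318.14958284 214.17914378]
```

View pics/c_wrist.png

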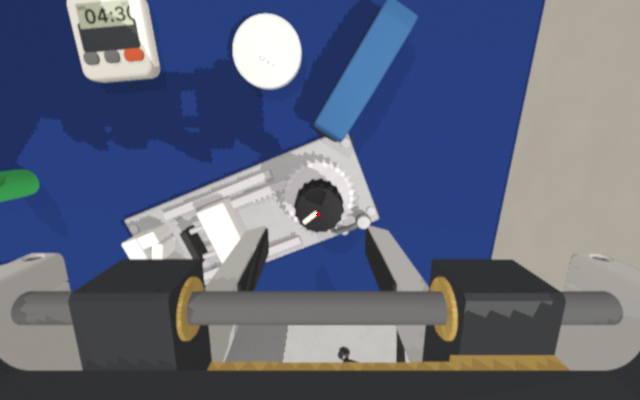

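```bash
python3 - <<'E'
from h import *
im=cv2.imread("pics/c_wrist.png"); c=cam("wrist")
b=cv2.resize(im[160:260,255:385],None,fx=6,fy=6,interpolation=cv2.INTER_CUBIC)
a=np.linspace(0,2*np.pi,60)
for (x,y,z,rd,col) in [(.551,-.052,.072,.019,(0,0,255)),(.556,-.050,.072,.019,(0,255,0)),(.556,-.05,.025,.0355,(0,255,0)),(.551,-.052,.025,.0355,(0,0,255))]:
    p=np.array([(proj("wrist",[x+rd*np.cos(t),y+rd*np.sin(t),z],c)-[255,160]+.5)*6 for t in a]).astype(int)
    cv2.polylines(b,[p],True,col,1)
cv2.imwrite("pics/c_crop.png",b)
E
```

```text
(no output)
```

View pics/c_crop.png

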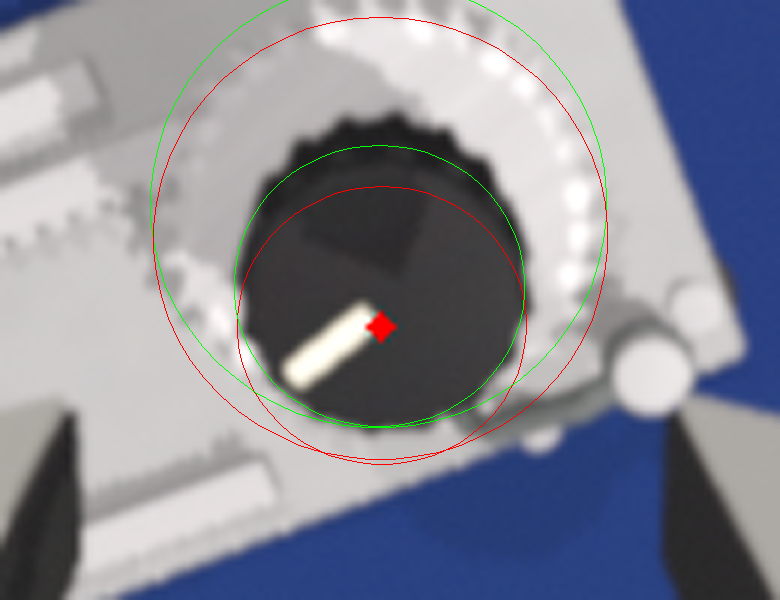

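```bash
python3 - <<'E'
from h import *
m=camera_model("wrist"); Mi=np.linalg.inv(m["mount"])
def pt(t):
    p=Mi@np.append(t,1); return np.array([m["fx"]*p[0]/p[2]+m["cx"],m["fy"]*p[1]/p[2]+m["cy"]])
for y in(.030,-.030,.042,-.042):
  for z in (-.008,.008): print(y,z,pt([0,y,z]).round(1))
im=cv2.imread("pics/c_wrist.png")
cv2.imwrite("pics/c_crop2.png",cv2.resize(im[215:345,200:440],None,fx=3.3,fy=3.3,interpolation=cv2.INTER_CUBIC))
E
```

```text
0.03 -0.008 [360.1 213.2]
0.03 0.008 [359.4 234.2]
-0.03 -0.008 [277.2 213.2]
-0.03 0.008 [277.8 234.2]
0.042 -0.008 [376.7 213.2]
0.042 0.008 [375.7 234.2]
-0.042 -0.008 [260.6 213.2]
-0.042 0.008 [261.5 234.2]
```

View pics/c_crop2.png

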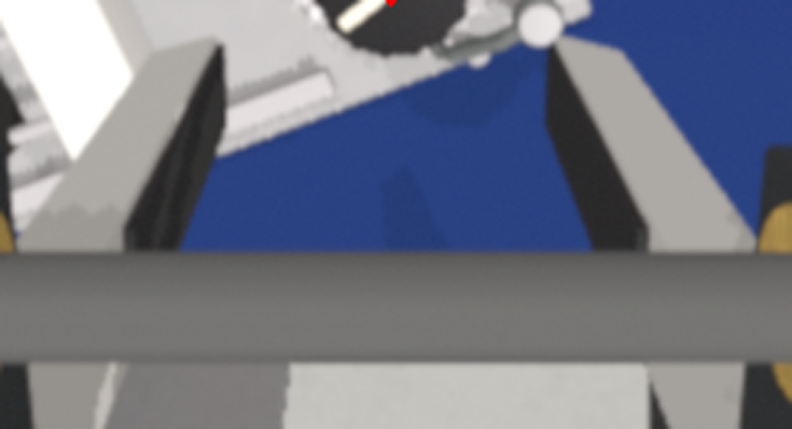

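```bash
python3 -m crank '[[0,0,0,0],[0,0,0,0],[0,0,0,0],[0,0,0,0],[0,0,0,0],[0,0,0,0]]' 4; python3 - <<'E'
from h import *
im=snapshot("wrist"); cv2.imwrite("pics/d_wrist.png",cv2.resize(im[150:300,220:420,::-1],None,fx=4,fy=4,interpolation=cv2.INTER_CUBIC))
im=snapshot("scene"); cv2.imwrite("pics/d_scene.png",cv2.resize(im[70:220,270:470,::-1],None,fx=4,fy=4,interpolation=cv2.INTER_CUBIC))
m=camera_model("wrist"); Mi=np.linalg.inv(m["mount"])
def pt(t):
    p=Mi@np.append(t,1); return np.array([m["fx"]*p[0]/p[2]+m["cx"],m["fy"]*p[1]/p[2]+m["cy"]])
for z in (-.008,.008): print(z,pt([0,0,z]).round(1))
p=r.sense()["ee_pos"];print(p,proj("scene",p))
E
```

```text
clock: 5.08
ee_pos: [0.5506, -0.0527, 0.0918]
tool_rot: [2.049, 0.33, -2.048]
wrist_force: [-0.4, -0.3, 0.0]
opening: 0.0236
-0.008 [318.6 213.2]
0.008 [318.6 234.2]
[ 0.55046641 -0.05264046  0.09155141] [363.70665873 138.37963802]
```

View pics/d_wrist.png

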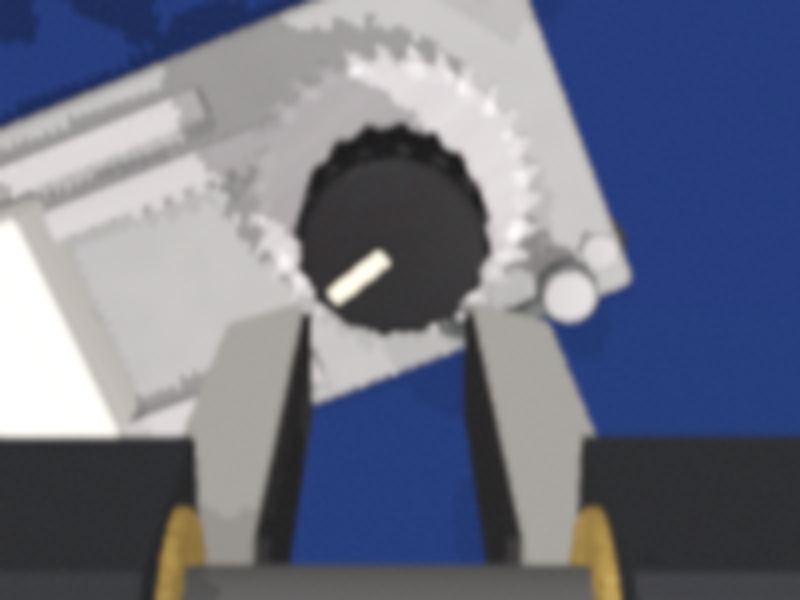

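View pics/d_scene.png

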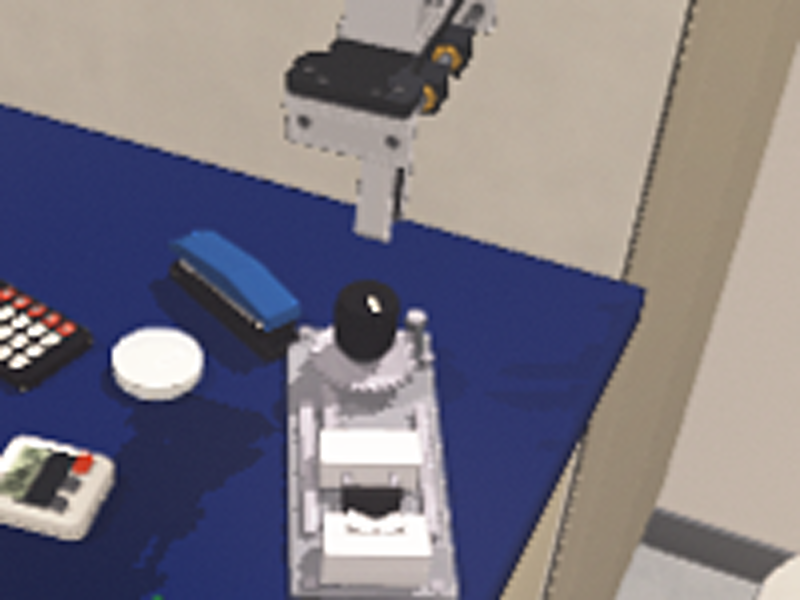

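```bash
python3 -m crank '[[0,0,0,0],[0,0,0,0],[0,0,0,0],[0,0,0,0]]' 0; python3 - <<'E'
from h import *
im=snapshot("wrist"); cv2.imwrite("pics/e_wrist.png",cv2.resize(im[150:300,220:420,::-1],None,fx=4,fy=4,interpolation=cv2.INTER_CUBIC))
im=snapshot("scene"); cv2.imwrite("pics/e_scene.png",cv2.resize(im[70:220,270:470,::-1],None,fx=4,fy=4,interpolation=cv2.INTER_CUBIC))
im=snapshot("top"); cv2.imwrite("pics/e_top.png",cv2.resize(im[100:250,320:520,::-1],None,fx=4,fy=4,interpolation=cv2.INTER_CUBIC))
p=r.sense()["ee_pos"];print(p)
for z in (.09,.1,.11,.12,.13): print(z,proj("scene",[p[0],p[1],z]),proj("top",[p[0],p[1],z]))
E
```

```text
clock: 5.52
ee_pos: [0.5504, -0.0526, 0.0914]
tool_rot: [2.049, 0.331, -2.049]
wrist_force: [-0.7, -0.2, 0.0]
opening: 0.0006
[ 0.55043198 -0.05258302  0.09142467]
0.09 [363.65060466 138.90337718] [424.0877688  165.24193023]
0.1 [363.99382112 135.61068031] [425.2424777  164.16217493]
0.11 [364.34228055 132.26768428] [426.42163327 163.05955983]
0.12 [364.69610401 128.87322767] [427.62602015 161.93335121]
0.13 [365.05541631 125.426113  ] [428.85645695 160.78278361]
```

View pics/e_wrist.png

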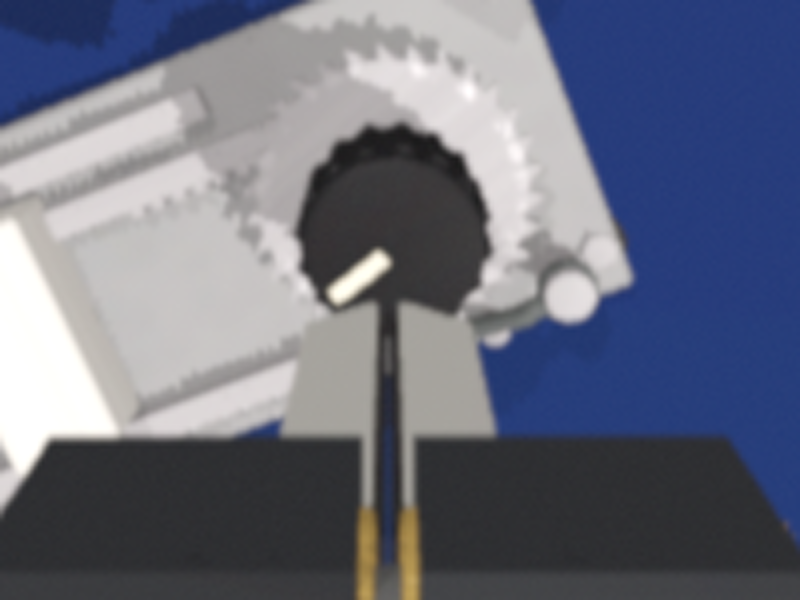

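View pics/e_scene.png

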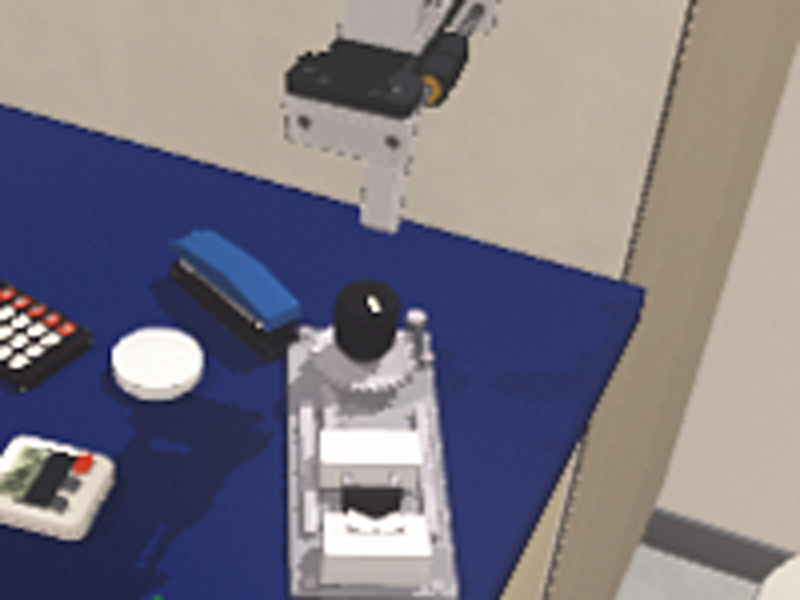

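View pics/e_top.png

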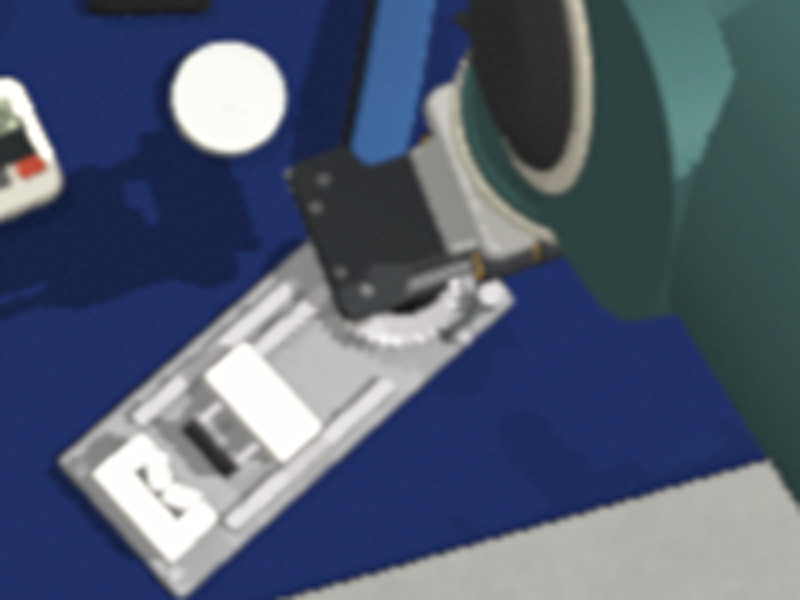

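```bash
python3 - <<'E'
from h import *
from scipy.optimize import fsolve
c=cam("wrist")
def disk(x,y,z,rad):
    a=np.linspace(0,2*np.pi,90); return np.array([proj("wrist",[x+rad*np.cos(t),y+rad*np.sin(t),z],c) for t in a])
def f(q):
    p=disk(q[0],q[1],.072,.019); return [(p[:,0].min()+p[:,0].max())/2-318.3,p[:,1].max()-232.7]
q=fsolve(f,[.553,-.052]);print(q, disk(*q,.072,.019).max(0),disk(*q,.072,.019).min(0))
def g(q):
    p=disk(q[0],q[1],.023,.0355); return [(p[:,0].min()+p[:,0].max())/2-(220+388/4),p[:,1].min()-(150+18/4)]
print(fsolve(g,[.553,-.052]))
E
```

```text
[ 0.55541706 -0.05078879] [342.42415145 232.7       ] [294.17584855 186.08871914]
[ 0.55851209 -0.04874175]
```

```bash
python3 -m crank '[[0,0,-2,0],[0,0,0,0],[0,0,0,0],[0,0,0,0],[10,0,0,0],[10,0,0,0],[10,0,0,0],[10,0,0,0],[5,0,0,0],[0,0,0,0]]' 56; python3 -m crank '[[0,0,0,0],[0,0,0,0],[0,0,0,0],[0,0,0,0]]' 30 6
```

```text
clock: 6.5
ee_pos: [0.5514, -0.0518, 0.0448]
tool_rot: [2.047, 0.332, -2.051]
wrist_force: [0.2, -0.1, -0.7]
opening: 0.0557
clock: 6.83
ee_pos: [0.5526, -0.052, 0.0468]
tool_rot: [2.049, 0.33, -2.048]
wrist_force: [0.6, 0.3, -1.0]
opening: 0.033
```

```bash
python3 - <<'E'
from h import *
print(r.sense()["opening"])
im=snapshot("scene"); a=cv2.resize(im[90:190,310:410,::-1],None,fx=4,fy=4,interpolation=cv2.INTER_CUBIC)
im=snapshot("wrist"); b=cv2.resize(im[150:250,270:370,::-1],None,fx=4,fy=4,interpolation=cv2.INTER_CUBIC)
cv2.imwrite("pics/f.png",np.hstack([a,b]))
E
```

```text
0.03303327337951784
```

View pics/f.png

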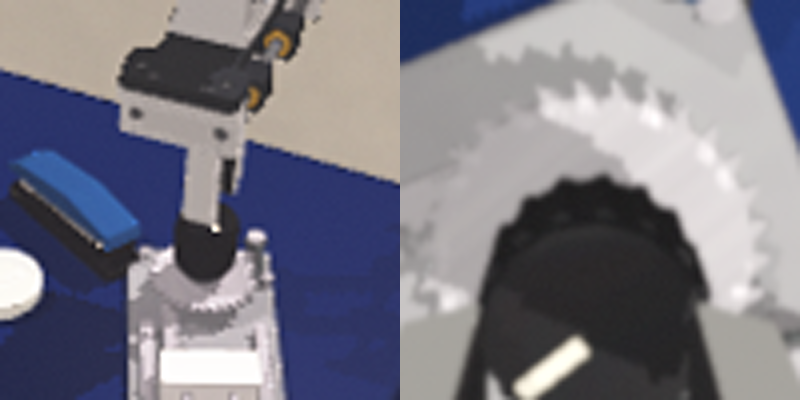

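```bash
python3 -m crank '[[0,0,0,0],[0,0,0,0]]'; python3 -c "
from h import *
s=r.sense();print(s['opening'],s['wrist_torque'])
for z in (.05,.06,.07,.08): print(z,(proj('scene',[.5525,-.0515,z])-[310,90])*4)"
```

```text
clock: 7.1
ee_pos: [0.5524, -0.052, 0.0465]
tool_rot: [2.049, 0.33, -2.049]
wrist_force: [0.3, -0.3, -0.3]
opening: 0.0303
0.030319611721042476 [-0.04559877 -0.02149989  0.0192568 ]
0.05 [205.69514908 245.79017896]
0.06 [206.96154949 233.38136233]
0.07 [208.24671391 220.78868658]
0.08 [209.5510625 208.0080349]
```

```bash
python3 -m crank '[[1,0,0,0],[1,0,0,0],[1,0,0,0],[0,0,0,0]]';python3 -m crank '[[1,0,0,0],[1,0,0,0],[0,0,0,0]]'
```

```text
clock: 7.43
ee_pos: [0.5522, -0.0519, 0.0432]
tool_rot: [2.048, 0.331, -2.049]
wrist_force: [-0.5, 0.5, -0.4]
opening: 0.0303
clock: 7.68
ee_pos: [0.5522, -0.0519, 0.0412]
tool_rot: [2.048, 0.331, -2.049]
wrist_force: [-0.1, -0.6, -0.5]
opening: 0.0298
```

```bash
python3 -m crank '[[1,0,0,0],[1,0,0,0],[0,0,0,0]]';python3 -m crank '[[1,0,0,0],[1,0,0,0],[0,0,0,0]]'
```

```text
clock: 7.93
ee_pos: [0.5523, -0.052, 0.0392]
tool_rot: [2.048, 0.331, -2.049]
wrist_force: [-0.3, -0.4, -0.6]
opening: 0.0299
clock: 8.18
ee_pos: [0.5524, -0.0519, 0.0374]
tool_rot: [2.049, 0.33, -2.049]
wrist_force: [-0.2, -0.8, 3.3]
opening: 0.03
```

```bash
python3 -m crank '[[-10,0,0,0],[0,0,0,0],[0,0,0,0],[0,0,0,0],[0,0,0,0]]' 60; python3 -m crank '[[8,0,0,0],[8,0,0,0],[8,0,0,0],[8,0,0,0],[1,0,0,0],[0,0,0,0]]'
```

```text
clock: 8.6
ee_pos: [0.5522, -0.052, 0.0474]
tool_rot: [2.049, 0.33, -2.049]
wrist_force: [1.0, 0.1, 0.2]
opening: 0.0588
clock: 9.1
ee_pos: [0.5518, -0.0518, 0.0135]
tool_rot: [2.047, 0.331, -2.05]
wrist_force: [-0.4, -0.3, -0.6]
opening: 0.0602
```

```bash
python3 -c "
from h import *
im=snapshot('scene'); a=cv2.resize(im[90:190,310:410,::-1],None,fx=4,fy=4,interpolation=cv2.INTER_CUBIC)
im=snapshot('wrist'); b=cv2.resize(im[150:250,270:370,::-1],None,fx=4,fy=4,interpolation=cv2.INTER_CUBIC)
cv2.imwrite('pics/g.png',np.hstack([a,b]))
s=r.sense();print(s['joint_positions'].round(3),s['ee_pos'],s['wrist_torque'])"
```

```text
[ 0.408  0.54  -0.467  1.897  0.335  0.781 -1.494] [ 0.55242663 -0.05187741  0.01446524] [ 0.00022318 -0.02757629 -0.03179073]
```

View pics/g.png

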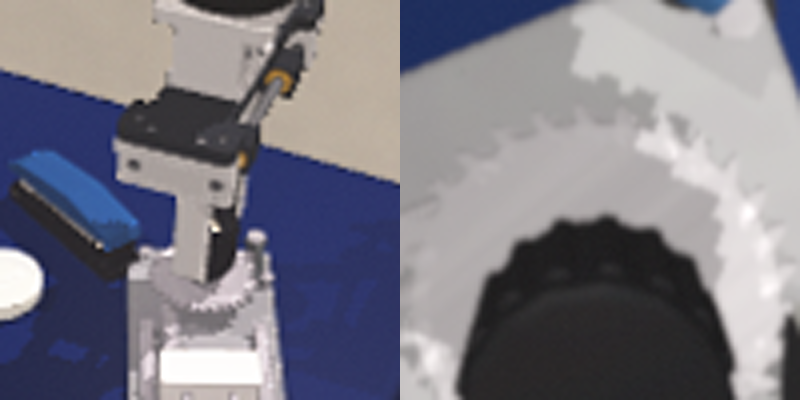

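```bash
python3 -m crank '[[0,0,0,0],[0,0,0,0],[0,0,0,0],[0,0,0,0]]' 30 8; python3 -c "
from h import *
s=r.sense();print(s['wrist_torque'],s['wrist_force'],s['ee_pos'])"
```

```text
clock: 9.53
ee_pos: [0.5527, -0.0526, 0.0147]
tool_rot: [2.049, 0.329, -2.048]
wrist_force: [1.8, -8.9, 2.1]
opening: 0.0379
[-2.14699746 -0.63795026 -0.01986381] [ 1.79669772 -8.87738858  2.05664944] [ 0.55266906 -0.05255754  0.01471953]
```

```bash
python3 -m crank '[[0,1,0,0],[0,0,0,0],[0,0,0,0]]'; python3 -c "
from h import *
s=r.sense();print(s['wrist_torque'],s['wrist_force'],s['ee_pos'])"
```

```text
clock: 9.78
ee_pos: [0.5528, -0.0529, 0.0146]
tool_rot: [2.049, 0.33, -2.048]
wrist_force: [0.8, -0.2, 2.3]
opening: 0.0377
[ 0.01390043 -0.01142715 -0.00097848] [ 0.83164231 -0.19895832  2.32546706] [ 0.55277624 -0.05293028  0.01456339]
```

```bash
python3 -m crank '[[0,0,0,0],[0,0,0,0],[1,0,0,0],[1,0,0,0],[1,0,0,0],[1,0,0,0],[0,0,0,0]]' 30 35; python3 -m crank '[[1,0,0,0],[1,0,0,0],[0,0,0,0]]'; python3 -c "
from h import *
s=r.sense();print(s['wrist_torque'],s['wrist_force'],s['ee_pos'])"
```

```text
clock: 10.37
ee_pos: [0.5527, -0.0529, 0.0104]
tool_rot: [2.049, 0.33, -2.049]
wrist_force: [1.3, -1.0, 5.8]
opening: 0.0378
clock: 10.62
ee_pos: [0.5528, -0.0529, 0.0085]
tool_rot: [2.049, 0.33, -2.048]
wrist_force: [-0.3, 0.4, 7.0]
opening: 0.0373
[-0.08682873  0.04393495 -0.09297803] [-0.30034243  0.42261756  6.99315725] [ 0.5528132  -0.05289293  0.00847566]
```

```bash
python3 -m crank '[[1,0,0,0],[0,0,0,0],[0,0,0,-3],[0,0,0,-3],[0,0,0,-3],[0,0,0,0]]'; python3 -c "
from h import *
s=r.sense();print(s['wrist_torque'],s['wrist_force'],s['ee_pos'])"
```

```text
clock: 11.12
ee_pos: [0.5529, -0.0531, 0.0076]
tool_rot: [1.954, 0.478, -1.953]
wrist_force: [-0.2, -1.3, 8.3]
opening: 0.0371
[-0.30607492  0.03070287 -0.01900629] [-0.24492653 -1.28300527  8.33180028] [ 0.55285876 -0.0531232   0.00762148]
```

```bash
python3 -m crank '[[0,0,0,-4],[0,0,0,-4],[0,0,0,-4],[0,0,0,-4],[0,0,0,-4],[0,0,0,0]]'; python3 -c "
from h import *
s=r.sense();print(s['wrist_torque'],s['wrist_force'],s['ee_pos'])
im=snapshot('scene');cv2.imwrite('pics/h.png',cv2.resize(im[90:240,310:430,::-1],None,fx=4,fy=4,interpolation=cv2.INTER_CUBIC))"
```

```text
clock: 11.62
ee_pos: [0.5531, -0.0535, 0.0077]
tool_rot: [1.731, 0.762, -1.73]
wrist_force: [1.8, -3.7, 7.6]
opening: 0.0375
[-0.76110333 -0.31279237 -0.00231816] [ 1.82848558 -3.70615927  7.64059642] [ 0.5531369  -0.05345167  0.00771084]
```

View pics/h.png

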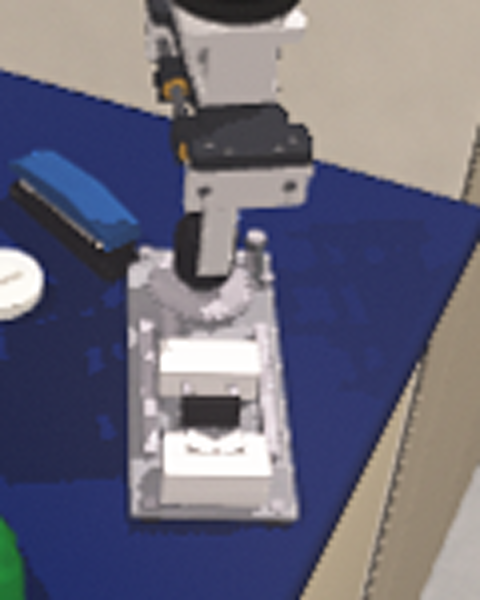

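```bash
python3 -m crank '[[0,0.5,0,-3],[0,0,0,-4],[0,0,0,-4],[0,0,0,-4],[0,0,0,0]]'; python3 -c "
from h import *
s=r.sense();print(s['wrist_torque'],s['wrist_force'],s['ee_pos'],s['joint_positions'].round(2))
M=Ro.from_rotvec(s['tool_rot']).as_matrix();print(M[:,1],s['wrist_force']@M)"
```

```text
clock: 12.08
ee_pos: [0.5535, -0.0537, 0.0077]
tool_rot: [1.553, 0.943, -1.552]
wrist_force: [0.9, -3.2, 6.3]
opening: 0.0376
[-0.67884494 -0.24021054  0.01610007] [ 0.9248103  -3.15160889  6.34096711] [ 0.55347423 -0.05369198  0.00769475] [ 0.54  0.6  -0.64  1.89  0.48  0.81 -0.84]
[ 8.87642273e-01 -4.60532943e-01  7.76666474e-04] [-6.33942594  2.27724525  2.37099333]
```

```bash
python3 -m crank '[[1,0.3,0.3,0],[1,0,0,0],[0,0,0,0]]' 30 50; python3 -c "
from h import *
s=r.sense();print(s['wrist_torque'],s['wrist_force'],s['ee_pos'],s['joint_positions'].round(2))
M=Ro.from_rotvec(s['tool_rot']).as_matrix();print(M[:,1],s['wrist_force']@M)"
```

```text
clock: 12.33
ee_pos: [0.5535, -0.0537, 0.006]
tool_rot: [1.556, 0.94, -1.555]
wrist_force: [-2.5, -0.8, 15.3]
opening: 0.0372
[-0.25710666  0.70774412  0.04476914] [-2.45949449 -0.77104309 15.26222428] [ 0.55353488 -0.05374373  0.00596218] [ 0.54  0.6  -0.64  1.89  0.48  0.81 -0.84]
[ 8.85564752e-01 -4.64515511e-01  6.40305680e-04] [-15.2633673   -1.81010767   1.82544225]
```

```bash
python3 -m crank '[[-0.6,0,0,0],[0,0,0,-4],[0,0,0,-4],[0,0,0,-4],[0,0,0,0]]'; python3 -c "
from h import *
s=r.sense();print(s['wrist_torque'],s['wrist_force'],s['ee_pos'])
M=Ro.from_rotvec(s['tool_rot']).as_matrix();print(M[:,1],s['wrist_force']@M)
im=snapshot('scene');cv2.imwrite('pics/i.png',cv2.resize(im[90:240,310:430,::-1],None,fx=4,fy=4,interpolation=cv2.INTER_CUBIC))"
```

```text
clock: 12.75
ee_pos: [0.5537, -0.0538, 0.0064]
tool_rot: [1.405, 1.069, -1.404]
wrist_force: [1.6, -0.9, 9.8]
opening: 0.037
[-0.41732842 -0.1844081  -0.03214876] [ 1.6088911  -0.90410338  9.75515159] [ 0.55370882 -0.05383352  0.00642995]
[ 9.64056056e-01 -2.65697232e-01  9.49191397e-04] [-9.75350841  1.80053848  0.44277628]
```

View pics/i.png

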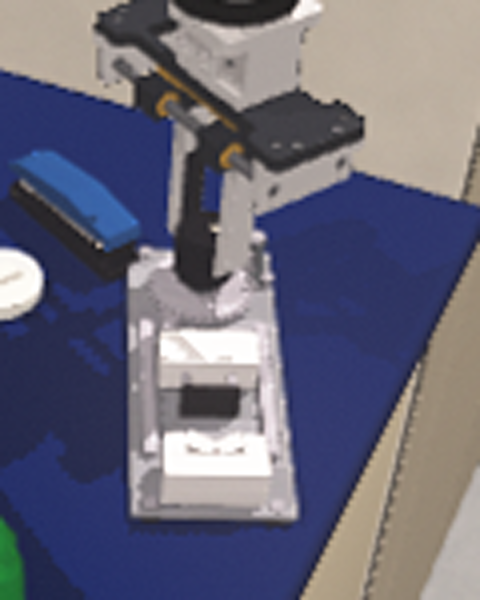

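```bash
python3 -m crank '[[0,0.2,0,-4],[0,0,0,-4],[0,0,0,-3],[0,0,0,0]]'; python3 -c "
from h import *
s=r.sense();print(s['wrist_torque'],s['wrist_force'],s['ee_pos'])
M=Ro.from_rotvec(s['tool_rot']).as_matrix();print(M[:,1],s['wrist_force']@M)"
```

```text
clock: 13.13
ee_pos: [0.554, -0.0539, 0.0064]
tool_rot: [1.267, 1.17, -1.266]
wrist_force: [2.1, -2.1, 10.5]
opening: 0.0371
[-0.48590554 -0.22699374 -0.04616898] [ 2.10439106 -2.13606171 10.52655057] [ 0.5539802  -0.05389727  0.0064328 ]
[ 0.99695554 -0.07796477  0.00106982] [-10.52412976   2.27578335   1.96544935]
```

```bash
python3 -m crank '[[0,0.1,0,-3],[0,0,0,-3],[0,0,0,-3],[0,0,0,0]]'; python3 -c "
from h import *
s=r.sense();print(s['wrist_torque'],s['wrist_force'],s['ee_pos'])
M=Ro.from_rotvec(s['tool_rot']).as_matrix();print(M[:,1],s['wrist_force']@M)"
```

```text
clock: 13.47
ee_pos: [0.5543, -0.0544, 0.0065]
tool_rot: [1.152, 1.243, -1.151]
wrist_force: [2.3, -3.2, 9.1]
opening: 0.0377
[-0.75264086 -0.63972671 -0.91394935] [ 2.27836189 -3.19411823  9.06629568] [ 0.5543091  -0.05442005  0.00648274]
[0.99701313 0.07722099 0.00131509] [-9.06212026  2.03682679  3.36457345]
```

```bash
python3 -m crank '[[0,0.2,0.3,1.5],[0,0,0,0]]'; python3 -c "
from h import *
s=r.sense();print(s['wrist_torque'],s['wrist_force'],s['ee_pos'])
M=Ro.from_rotvec(s['tool_rot']).as_matrix();print(M[:,1],s['wrist_force']@M)
im=snapshot('scene');a=cv2.resize(im[140:240,310:410,::-1],None,fx=4,fy=4,interpolation=cv2.INTER_CUBIC)
im=snapshot('top');b=cv2.resize(im[140:240,330:430,::-1],None,fx=4,fy=4,interpolation=cv2.INTER_CUBIC)
cv2.imwrite('pics/j.png',np.hstack([a,b]))"
```

```text
clock: 13.63
ee_pos: [0.5543, -0.0544, 0.0065]
tool_rot: [1.175, 1.23, -1.174]
wrist_force: [1.4, -2.5, 8.7]
opening: 0.0368
[-0.73651952 -0.3516946  -0.02284162] [ 1.41331708 -2.50543086  8.74569328] [ 0.55428734 -0.05443738  0.00645828]
[9.98888950e-01 4.71162347e-02 9.62149779e-04] [-8.74340844  1.30211502  2.57276216]
```

View pics/j.png

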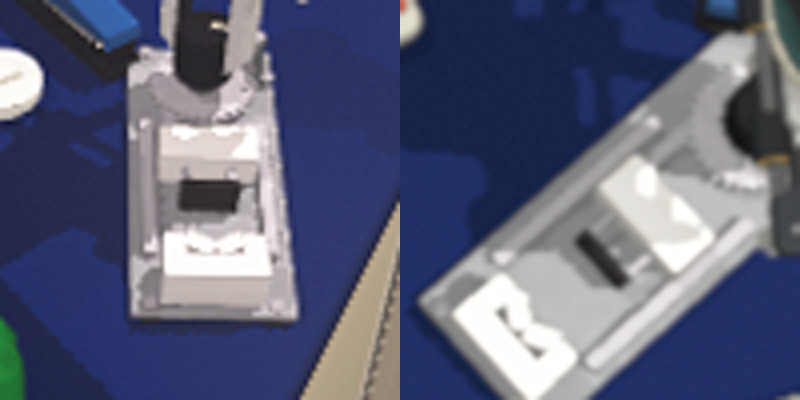

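```bash
python3 -m crank '[[-2,0,0,0],[-2,0,0,0],[-2,0,0,0],[-1.5,0,0,0],[0,0,0,0]]'; python3 -c "
from h import *
s=r.sense();print(s['wrist_torque'],s['wrist_force'],s['ee_pos'])";  python3 -m crank '[[0,0,0,0],[0,0,0,0],[0,0,0,0]]' 62 20; python3 -m crank '[[-20,0,0,0],[-20,0,0,0],[-20,0,0,0],[-20,0,0,0],[-20,0,0,0],[-20,0,0,0]]'; python3 -c "
from h import *
s=r.sense();print(s['wrist_torque'],s['wrist_force'],s['ee_pos'],s['joint_positions'].round(2))
im=snapshot('scene');cv2.imwrite('pics/k_s.png',im[:,:,::-1]);a=cv2.resize(im[140:240,310:410,::-1],None,fx=4,fy=4,interpolation=cv2.INTER_CUBIC)
im=snapshot('wrist');b=cv2.resize(im[:,:,::-1],None,fx=1,fy=1,interpolation=cv2.INTER_CUBIC)
cv2.imwrite('pics/k.png',b);cv2.imwrite('pics/k2.png',a)"
```

```text
clock: 14.15
ee_pos: [0.5542, -0.0544, 0.0139]
tool_rot: [1.173, 1.231, -1.173]
wrist_force: [4.2, -3.6, 2.4]
opening: 0.037
[-0.89754058 -1.36640671 -0.03492527] [ 4.16547233 -3.57214665  2.42257173] [ 0.5541798  -0.05438552  0.01388431]
clock: 14.4
ee_pos: [0.553, -0.0537, 0.0131]
tool_rot: [1.172, 1.233, -1.173]
wrist_force: [-0.4, 0.8, -0.5]
opening: 0.0537
clock: 14.9
ee_pos: [0.5531, -0.0537, 0.1342]
tool_rot: [1.172, 1.233, -1.173]
wrist_force: [-0.3, 0.2, 0.0]
opening: 0.0618
[-0.0378744  -0.03750485 -0.01283032] [-0.31580233  0.1787966   0.02420879] [ 0.55310083 -0.0536725   0.13419581] [ 0.73  0.47 -0.89  1.8   0.41  1.06 -0.26]
```

View pics/k.png

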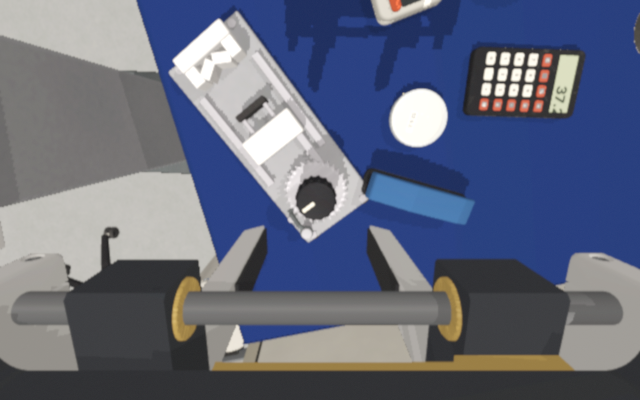

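View pics/k2.png

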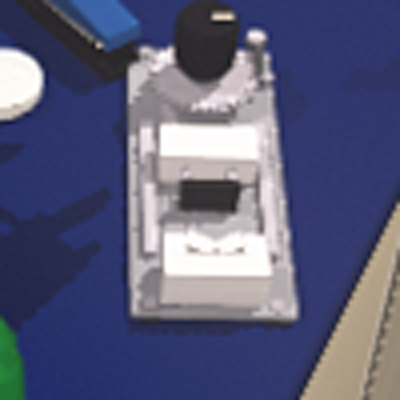

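```bash
python3 - <<'E'
from h import *
im=cv2.imread("pics/k.png")
b=cv2.resize(im[0:250,160:380],None,fx=3.4,fy=2.4,interpolation=cv2.INTER_CUBIC) if 0 else cv2.resize(im[0:250,150:380],None,fx=2.4,fy=2.4,interpolation=cv2.INTER_CUBIC)
c=cam("wrist")
P=lambda x,y,z:tuple(int(q) for q in (proj("wrist",[x,y,z],c)-[150,0]+.5)*2.4)
def draw(k,ang,col):
    d=np.array([np.cos(ang),np.sin(ang)]);e=np.array([d[1],-d[0]]) # e=+x clamp
    o=np.array(k)+.07*d
    cs=[o+sx*.048*e+sy*.12*d for sx,sy in [(1,1),(1,-1),(-1,-1),(-1,1)]]
    cv2.polylines(b,[np.array([P(*q,.008) for q in cs])],True,col,1)
    a=np.linspace(0,6.28,40); cv2.polylines(b,[np.array([P(k[0]+.019*np.cos(t),k[1]+.019*np.sin(t),.072) for t in a])],True,col,1)
    s=np.array(k)+.145*d; cv2.circle(b,P(*s,.008),2,col,-1)
    cv2.polylines(b,[np.array([P(s[0]+.013*np.cos(t),s[1]+.013*np.sin(t),.036) for t in a])],True,col,1)
draw((.5545,-.0523),np.radians(130.5),(0,0,255))
cv2.imwrite("pics/k3.png",b)
E
```

```text
(no output)
```

View pics/k3.png

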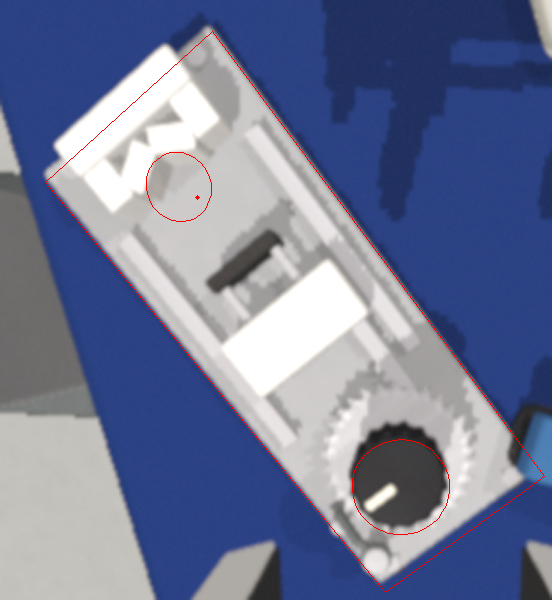

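```bash
python3 -m crank '[[0,2,-39,0],[0,2,-39,0],[0,3,-39,0],[0,3,-39,0],[0,3,-39,0],[0,3,-39,0],[0,3,-39,0],[0,3,-39,0],[0,0,-40,0]]' 60; python3 -m crank '[[0,0,0,-6.7],[0,0,0,-6.7],[0,0,0,-6.7],[0,0,0,-6.7],[0,0,0,-6.7],[0,0,0,-6.7],[0,0,0,-6.7],[0,0,0,-6.7],[0,0,0,-6.7],[0,0,0,-6.7],[0,0,0,-6.7],[0,0,0,-6.7],[0,0,0,-6.7],[0,0,0,0]]' ; python3 - <<'E'
from h import *
s=r.sense();print(s["joint_positions"].round(2),s["ee_pos"])
im=snapshot("wrist"); cv2.imwrite("pics/l.png",im[:,:,::-1])
c=cam("wrist");M=Ro.from_rotvec(s["tool_rot"]).as_matrix();print(M.round(3))
for l,z in [("vial_mid",.041),("vial",0)]:
    print(l,[(np.round(d["xy"],1).tolist(),round(d["p"],2),atz("wrist",d["xy"],z,c).round(4)) for d in mark_of(l,"wrist")])
E
```

```text
clock: 15.75
ee_pos: [0.5579, 0.3001, 0.1324]
tool_rot: [1.172, 1.232, -1.174]
wrist_force: [0.9, -0.6, -0.6]
opening: 0.0601
clock: 16.92
ee_pos: [0.5578, 0.2985, 0.1324]
tool_rot: [-0.004, 1.573, 0.004]
wrist_force: [1.0, 0.1, -0.4]
opening: 0.0602
[ 0.22  0.78 -1.18  1.6   0.74  1.28  0.49] [0.55775495 0.29854218 0.13242929]
[[-0.002 -0.005  1.   ]
 [-0.     1.     0.005]
 [-1.    -0.    -0.002]]
vial_mid [([406.0, 58.5], 0.94, array([0.4274, 0.3828, 0.041 ])), ([322.3, 199.6], 0.81, array([0.5606, 0.3059, 0.041 ])), ([241.3, 111.0], 0.69, array([0.4734, 0.2283, 0.041 ])), ([437.8, 117.4], 0.69, array([0.4798, 0.4168, 0.041 ]))]
vial [([251.1, 113.0], 0.97, array([0.4733, 0.2291, 0.    ])), ([321.8, 188.0], 0.94, array([0.5564, 0.3061, 0.    ])), ([425.1, 118.0], 0.85, array([0.479 , 0.4187, 0.    ])), ([393.9, 67.8], 0.7, array([0.428 , 0.3818, 0.    ])), ([49.7, 141.4], 0.44, array([0.503 , 0.0039, 0.    ]))]
```

View pics/l.png

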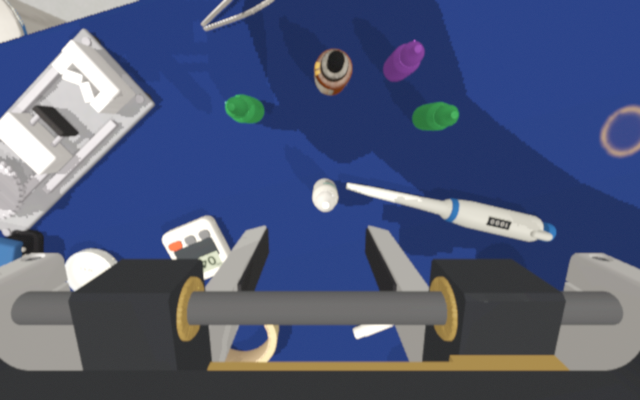

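```bash
python3 - <<'E'
from h import *
im=cv2.imread("pics/l.png"); c=cam("wrist")
b=cv2.resize(im[160:230,280:370],None,fx=8,fy=8,interpolation=cv2.INTER_CUBIC)
a=np.linspace(0,6.28,40)
for (x,y,z,rd,col) in [(.5585,.306,0,.013,(0,0,255)),(.5585,.306,.061,.013,(0,255,0)),(.5585,.306,.082,.001,(255,0,255))]:
    p=np.array([(proj("wrist",[x+rd*np.cos(t),y+rd*np.sin(t),z],c)-[280,160]+.5)*8 for t in a]).astype(int)
    cv2.polylines(b,[p],True,col,1)
cv2.imwrite("pics/l2.png",b)
E
```

```text
(no output)
```

View pics/l2.png

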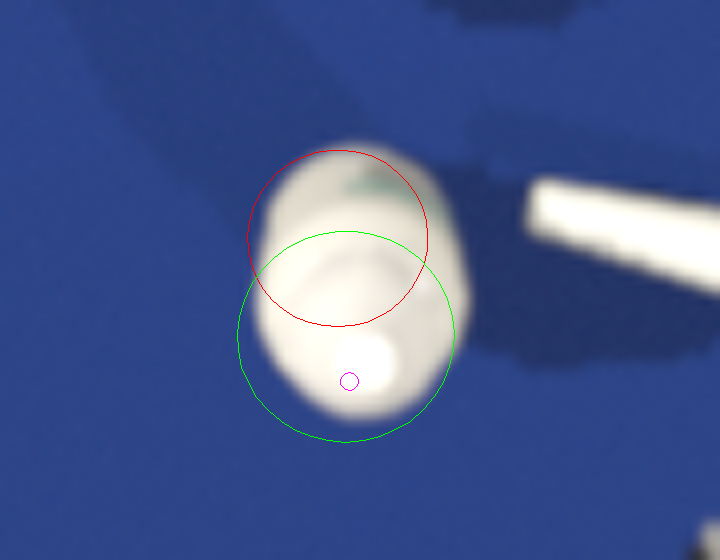

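```bash
python3 -m crank '[[10,3,0,0],[15,3,0,0],[15,3.5,0,0],[15,0,1,0],[0,0,0,0]]' ; python3 - <<'E'
from h import *
s=r.sense();print(s["joint_positions"].round(3),s["ee_pos"])
im=snapshot("wrist"); b=cv2.resize(im[150:300,240:440,::-1],None,fx=4,fy=4,interpolation=cv2.INTER_CUBIC)
cv2.imwrite("pics/m.png",b)
E
```

```text
clock: 17.48
ee_pos: [0.558, 0.3074, 0.0745]
tool_rot: [-0.001, 1.574, -0.003]
wrist_force: [-0.6, -0.3, 0.2]
opening: 0.0601
[ 0.174  0.838 -1.119  1.634  0.799  1.199  0.44 ] [0.55799012 0.30735415 0.07450305]
```

View pics/m.png

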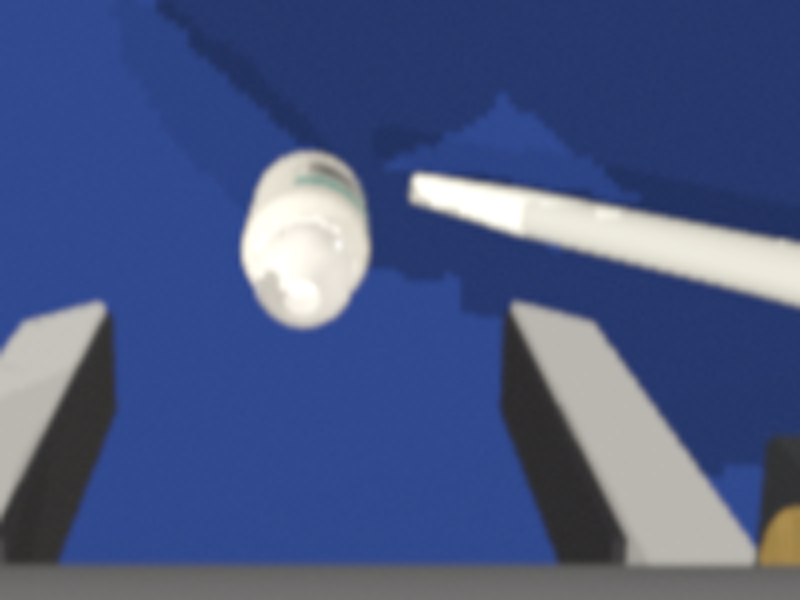

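```bash
python3 -m crank '[[15,0,0,0],[15,0,0,0],[15,0,0,0],[13,0,0,0],[9,0,0,0],[0,0,0,0]]' ; python3 - <<'E'
from h import *
s=r.sense();print(s["joint_positions"].round(3),s["ee_pos"])
im=snapshot("wrist"); b=cv2.resize(im[150:300,240:440,::-1],None,fx=4,fy=4,interpolation=cv2.INTER_CUBIC)
cv2.imwrite("pics/n.png",b)
im=snapshot("scene"); b=cv2.resize(im[150:270,180:340,::-1],None,fx=5,fy=5,interpolation=cv2.INTER_CUBIC)
cv2.imwrite("pics/n2.png",b)
E
```

```text
clock: 18.03
ee_pos: [0.5584, 0.3075, 0.0092]
tool_rot: [0.0, 1.573, -0.002]
wrist_force: [0.3, 0.2, -0.2]
opening: 0.0599
[ 0.143  0.908 -1.055  1.669  0.872  1.109  0.396] [0.55841457 0.30753676 0.00924104]
```

View pics/n.png

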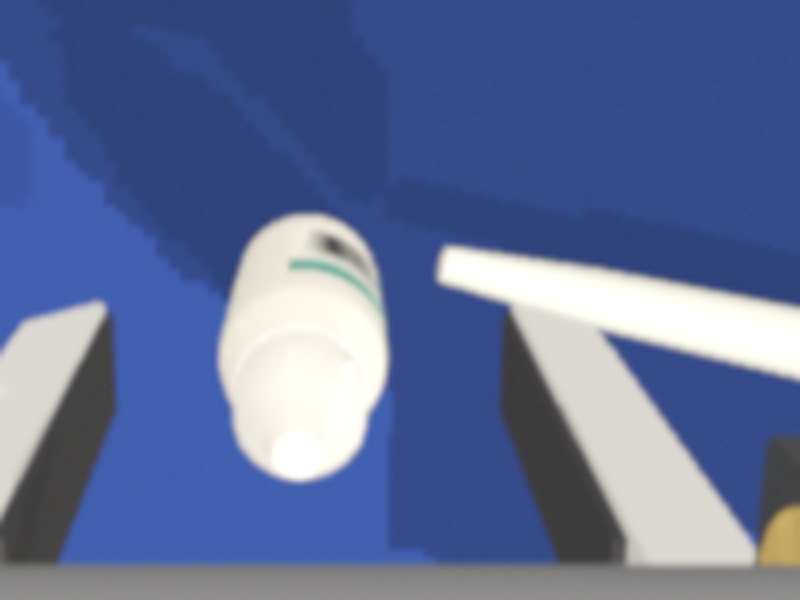

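View pics/n2.png

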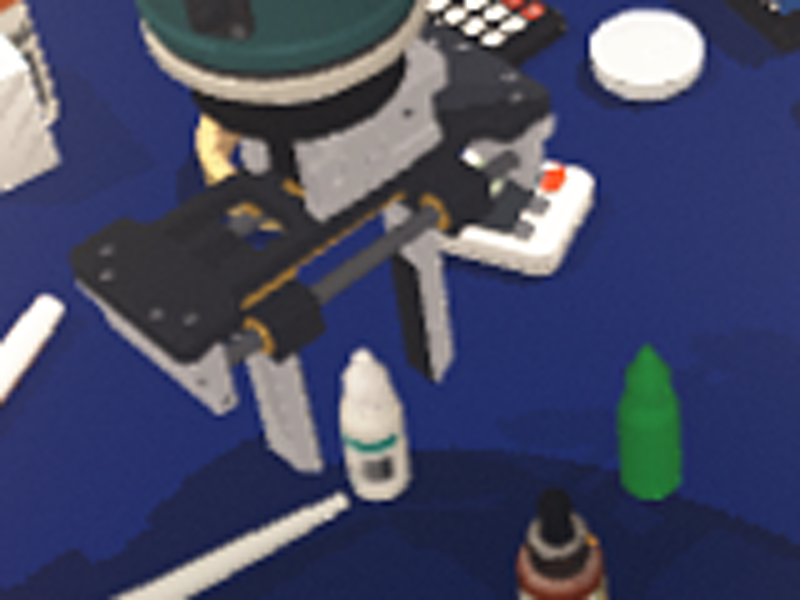

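```bash
python3 - <<'E'
from h import *
im=cv2.imread("pics/n.png"); c=cam("wrist")
a=np.linspace(0,6.28,40)
for (x,col) in [(.5585,(0,0,255)),(.5545,(0,255,0))]:
  for z,rd in [(0,.013),(.043,.013),(.058,.013),(.082,.001)]:
    p=np.array([(proj("wrist",[x+rd*np.cos(t),.307+rd*np.sin(t),z],c)-[240,150]+.5)*4 for t in a]).astype(int)
    cv2.polylines(im,[p],True,col,1)
cv2.imwrite("pics/n3.png",im)
E
```

```text
(no output)
```

View pics/n3.png

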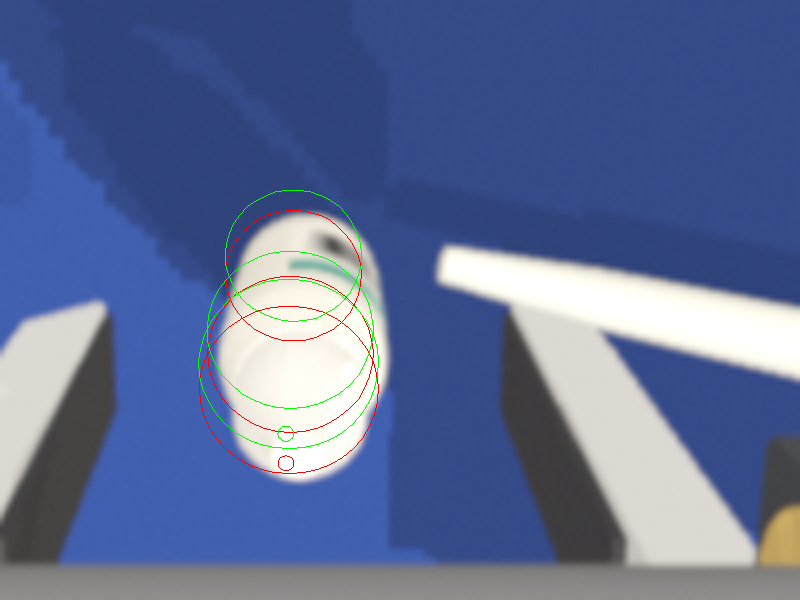

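```bash
python3 -m crank '[[2,0,1.5,0],[0,0,0,0],[0,0,0,0],[0,0,0,0],[0,0,0,0],[0,0,0,0]]' 15 12; python3 -c "
from h import *
s=r.sense();print(s['wrist_force'],s['opening'],s['ee_pos'])
M=Ro.from_rotvec(s['tool_rot']).as_matrix();print(M.round(4))
g=np.array([.4623,.0556,.075]);print(((g-s['ee_pos'])@M*1000).round(1))"
```

```text
clock: 18.63
ee_pos: [0.5609, 0.3082, 0.0097]
tool_rot: [0.001, 1.571, -0.001]
wrist_force: [-0.4, -0.1, 0.6]
opening: 0.0233
[-0.38484714 -0.08999746  0.61607846] 0.023288686339634105 [0.56085536 0.30816944 0.00972261]
[[ 2.0e-04  1.3e-03  1.0e+00]
 [ 1.0e-04  1.0e+00 -1.3e-03]
 [-1.0e+00  1.0e-04  2.0e-04]]
[ -65.3 -252.7  -98.2]
```

```bash
python3 -m crank '[[0,0,0,0],[0,0,0,0]]'; python3 -c "
from h import *
s=r.sense();print(s['wrist_force'],s['opening'],s['ee_pos'])
im=snapshot('wrist'); b=cv2.resize(im[150:300,240:440,::-1],None,fx=4,fy=4,interpolation=cv2.INTER_CUBIC)
cv2.imwrite('pics/o.png',b)"
```

```text
clock: 18.8
ee_pos: [0.5609, 0.3082, 0.0097]
tool_rot: [0.001, 1.571, -0.001]
wrist_force: [0.4, 0.2, 2.2]
opening: 0.0237
[0.39581609 0.18496808 2.17313376] 0.023710541450605308 [0.5608503  0.30817338 0.00969405]
```

View pics/o.png

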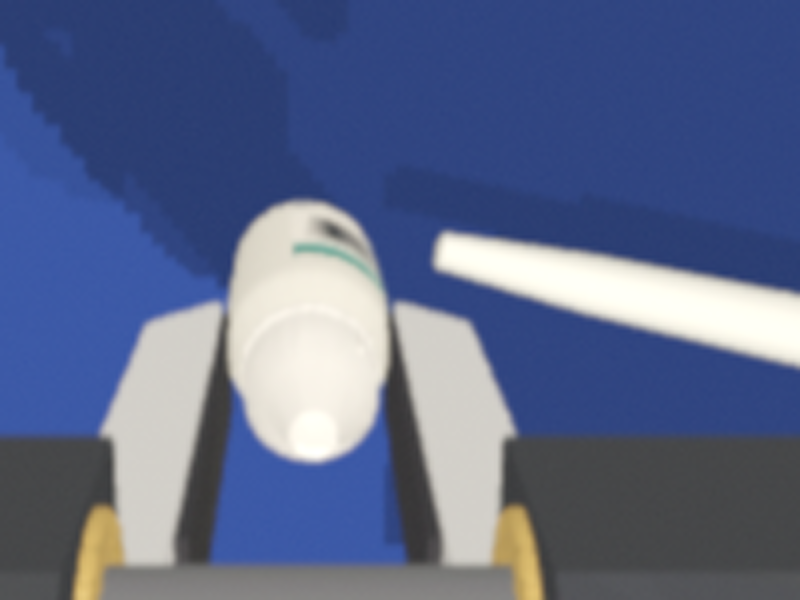

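```bash
python3 -m crank '[[-5,0,0,0],[-15,0,0,0],[-20,0,0,0],[-25,0,0,0],[0,-15,-6,0],[0,-25,-10,0],[0,-25,-10,0],[0,-25,-10,0],[0,-25,-10,0],[0,-25,-10,0],[0,-25,-10,0],[0,-25,-10,0],[0,-25,-10,0],[0,-22,-8,0],[0,-15.7,-4.2,0],[0,0,0,0],[0,0,0,0]]' - 15; python3 - <<'E'
from h import *
s=r.sense();print(s["joint_positions"].round(3),s["ee_pos"],s["opening"])
im=snapshot("wrist"); b=cv2.resize(im[100:300,180:440,::-1],None,fx=3,fy=3,interpolation=cv2.INTER_CUBIC)
cv2.imwrite("pics/p.png",b)
im=snapshot("scene"); b=cv2.resize(im[90:240,280:440,::-1],None,fx=4,fy=4,interpolation=cv2.INTER_CUBIC)
cv2.imwrite("pics/p2.png",b)
E
```

```text
clock: 20.27
ee_pos: [0.4626, 0.055, 0.0754]
tool_rot: [0.001, 1.57, -0.003]
wrist_force: [-0.0, 0.3, -0.5]
opening: 0.0233
[ 0.806  0.573 -1.236  2.06   0.663  0.986  0.789] [0.46261896 0.05501991 0.07542562] 0.02333698661448892
```

View pics/p.png

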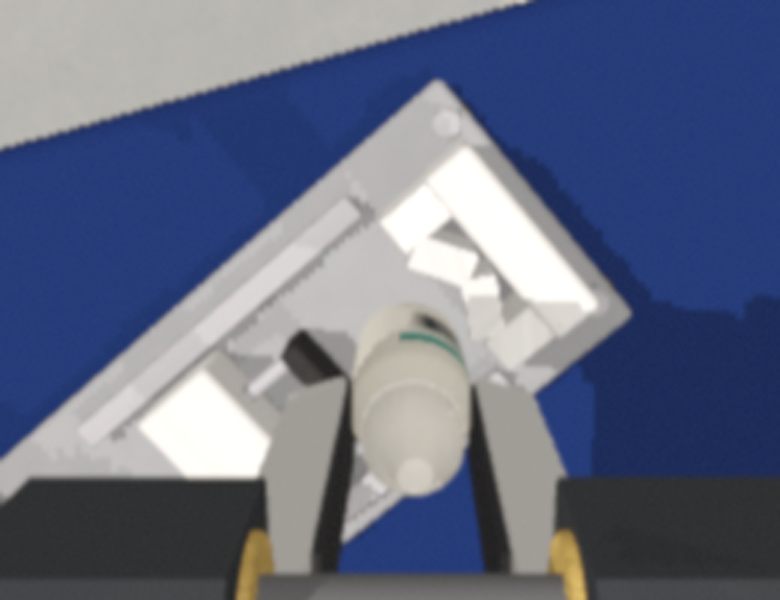

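View pics/p2.png

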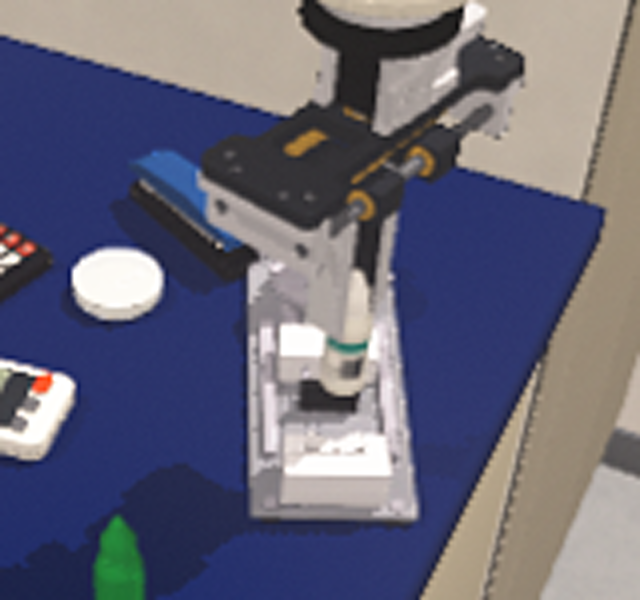

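```bash
python3 - <<'E'
from h import *
b=cv2.imread("pics/p.png"); c=cam("wrist")
P=lambda x,y,z:tuple(int(q) for q in (proj("wrist",[x,y,z],c)-[180,100]+.5)*3)
k=np.array([.5545,-.0523]);ang=np.radians(130.5);d=np.array([np.cos(ang),np.sin(ang)]);e=np.array([d[1],-d[0]]);o=k+.07*d
cs=[o+sx*.048*e+sy*.12*d for sx,sy in [(1,1),(1,-1),(-1,-1),(-1,1)]]
cv2.polylines(b,[np.array([P(*q,.008) for q in cs])],True,(0,0,255),1)
s=k+.145*d;a=np.linspace(0,6.28,40)
for z,col in [(.008,(0,255,0)),(.036,(0,0,255))]:
    cv2.polylines(b,[np.array([P(s[0]+.013*np.cos(t),s[1]+.013*np.sin(t),z) for t in a])],True,col,1)
p=r.sense()["ee_pos"];
cv2.polylines(b,[np.array([P(p[0]+.013*np.cos(t),p[1]+.013*np.sin(t),p[2]-.0097) for t in a])],True,(255,0,255),1)
cv2.imwrite("pics/p3.png",b);print(s)
E
```

```text
[0.46033003 0.05795887]
```

View pics/p3.png

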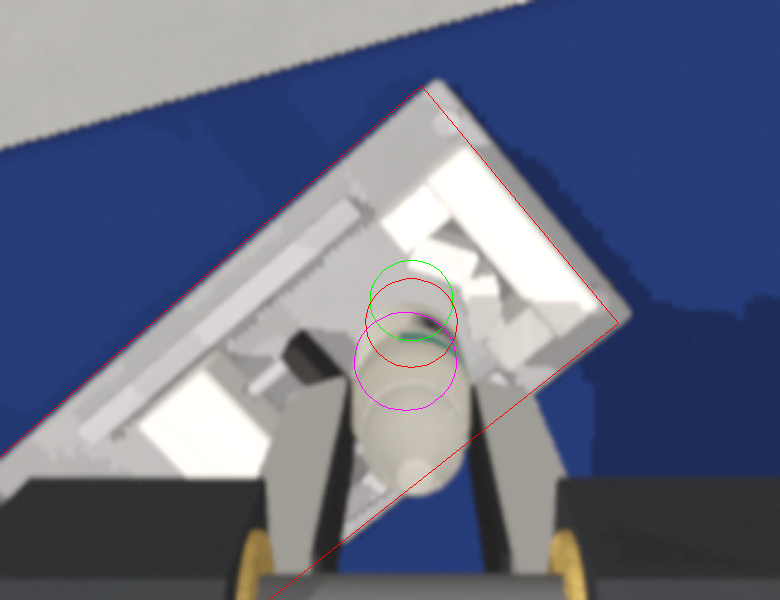

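```bash
python3 -m crank '[[5,2,-0.5,0],[12,0,0,0],[12,0,0,0],[12,0,0,0],[8,0,0,0],[3,0,0,0],[0,0,0,0],[0,0,0,0]]'; python3 - <<'E'
from h import *
s=r.sense();print(s["joint_positions"].round(3),s["ee_pos"],s["opening"],s["wrist_force"])
im=snapshot("wrist"); b=cv2.resize(im[100:300,180:440,::-1],None,fx=3,fy=3,interpolation=cv2.INTER_CUBIC)
cv2.imwrite("pics/q.png",b)
im=snapshot("scene"); b=cv2.resize(im[120:240,310:430,::-1],None,fx=5,fy=5,interpolation=cv2.INTER_CUBIC)
cv2.imwrite("pics/q2.png",b)
E
```

```text
clock: 21.03
ee_pos: [0.4617, 0.0578, 0.0225]
tool_rot: [0.001, 1.571, -0.001]
wrist_force: [0.8, -0.1, -0.5]
opening: 0.0229
[ 0.717  0.643 -1.132  2.095  0.765  0.901  0.709] [0.46171794 0.05784718 0.02252677] 0.0229329060206037 [ 0.77602569 -0.07082967 -0.47627071]
```

View pics/q.png

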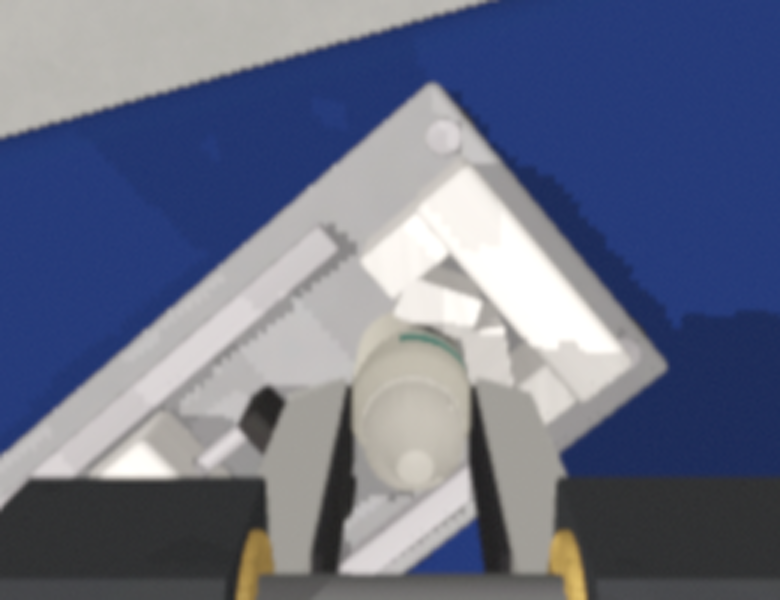

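View pics/q2.png

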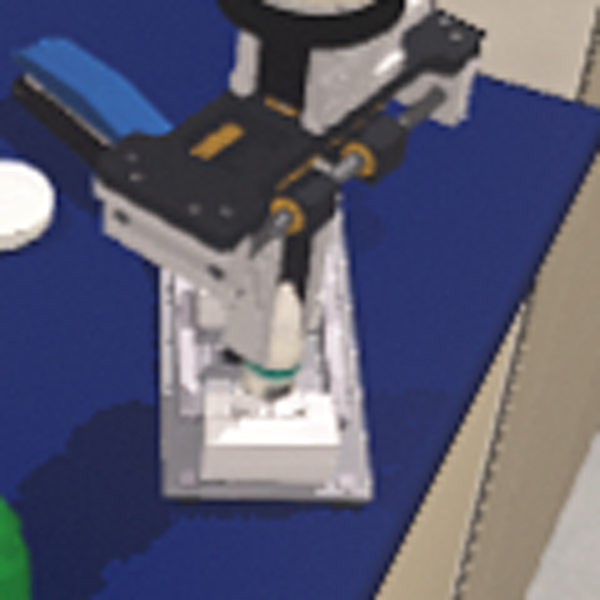

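```bash
python3 -m crank '[[1.5,0,0,0],[1.5,0,0,0],[0,0,0,0]]'; python3 -m crank '[[1,0,0,0],[0.5,0,0,0],[0,0,0,0]]'
```

```text
clock: 21.38
ee_pos: [0.4618, 0.0574, 0.0195]
tool_rot: [0.001, 1.571, -0.001]
wrist_force: [0.9, 0.3, -0.0]
opening: 0.0236
clock: 21.63
ee_pos: [0.4618, 0.0575, 0.018]
tool_rot: [0.001, 1.571, -0.001]
wrist_force: [1.8, -0.8, 0.2]
opening: 0.0231
```

```bash
python3 -m crank '[[0.7,0,0,0],[0,0,0,0]]'; python3 -m crank '[[0.6,0,0,0],[0,0,0,0]]'
```

```text
clock: 21.8
ee_pos: [0.4622, 0.0576, 0.0176]
tool_rot: [0.001, 1.57, -0.001]
wrist_force: [0.7, -0.9, 5.1]
opening: 0.0231
clock: 21.97
ee_pos: [0.4627, 0.0577, 0.0173]
tool_rot: [0.001, 1.569, -0.001]
wrist_force: [0.8, -1.8, 13.1]
opening: 0.0235
```

```bash
python3 -m crank '[[-0.8,0,0,0],[0,0,0,0]]'; python3 -m crank '[[0,0,0,0],[0,0,0,0],[0,0,0,0],[0,0,0,0]]' 48;  python3 - <<'E'
from h import *
im=snapshot("wrist"); b=cv2.resize(im[100:300,180:440,::-1],None,fx=3,fy=3,interpolation=cv2.INTER_CUBIC)
cv2.imwrite("pics/s.png",b)
im=snapshot("scene"); b=cv2.resize(im[120:240,310:430,::-1],None,fx=5,fy=5,interpolation=cv2.INTER_CUBIC)
cv2.imwrite("pics/s2.png",b)
E
```

```text
clock: 22.13
ee_pos: [0.4619, 0.0576, 0.0177]
tool_rot: [0.001, 1.571, -0.001]
wrist_force: [1.5, -0.2, 1.6]
opening: 0.0232
clock: 22.47
ee_pos: [0.4616, 0.0576, 0.0175]
tool_rot: [0.001, 1.571, -0.001]
wrist_force: [-0.9, 0.4, 0.1]
opening: 0.046
```

View pics/s.png

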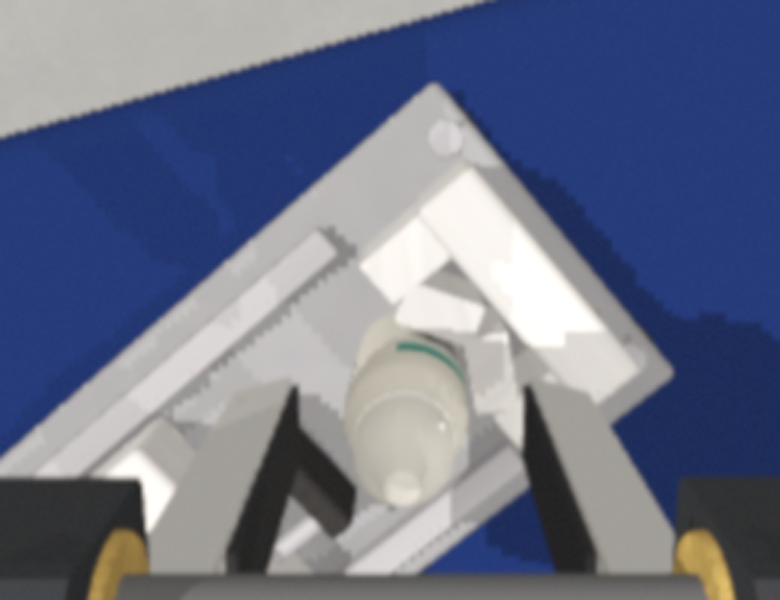

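View pics/s2.png

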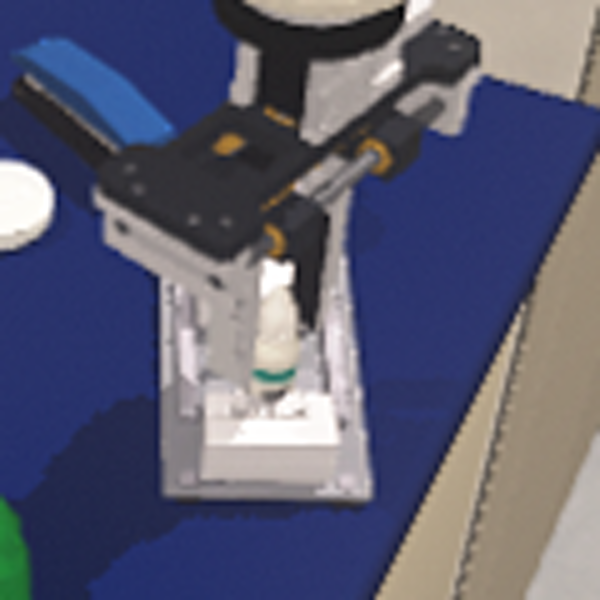

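```bash
python3 -m crank '[[-6,0,0,0],[-15,0,0,0],[-20,0,0,0],[-20,0,0,0],[-20,0,0,0],[-20,0,0,0],[0,0,0,0]]' 60;  python3 - <<'E'
from h import *
s=r.sense();print(s["joint_positions"].round(3))
im=snapshot("wrist"); b=cv2.resize(im[100:300,180:440,::-1],None,fx=3,fy=3,interpolation=cv2.INTER_CUBIC); c=cam("wrist")
P=lambda x,y,z:tuple(int(q) for q in (proj("wrist",[x,y,z],c)-[180,100]+.5)*3)
a=np.linspace(0,6.28,40)
b0=b.copy()
k=np.array([.5545,-.0523]);ang=np.radians(130.5);d=np.array([np.cos(ang),np.sin(ang)]);e=np.array([d[1],-d[0]]);o=k+.07*d
cs=[o+sx*.048*e+sy*.12*d for sx,sy in [(1,1),(1,-1),(-1,-1),(-1,1)]]
cv2.polylines(b,[np.array([P(*q,.008) for q in cs])],True,(0,0,255),1)
for z,rd,col in [(.008,.013,(0,255,0)),(.066,.013,(0,0,255)),(.09,.002,(255,0,255))]:
    cv2.polylines(b,[np.array([P(.4617+rd*np.cos(t),.0576+rd*np.sin(t),z) for t in a])],True,col,1)
cv2.imwrite("pics/t.png",b)
im=snapshot("scene"); b=cv2.resize(im[120:240,310:430,::-1],None,fx=5,fy=5,interpolation=cv2.INTER_CUBIC)
cv2.imwrite("pics/t2.png",b)
E
```

```text
clock: 23.15
ee_pos: [0.4632, 0.0582, 0.1218]
tool_rot: [0.0, 1.567, -0.001]
wrist_force: [0.5, 0.4, 1.2]
opening: 0.0602
[ 0.832  0.456 -1.241  2.02   0.512  1.023  0.912]
```

View pics/t.png

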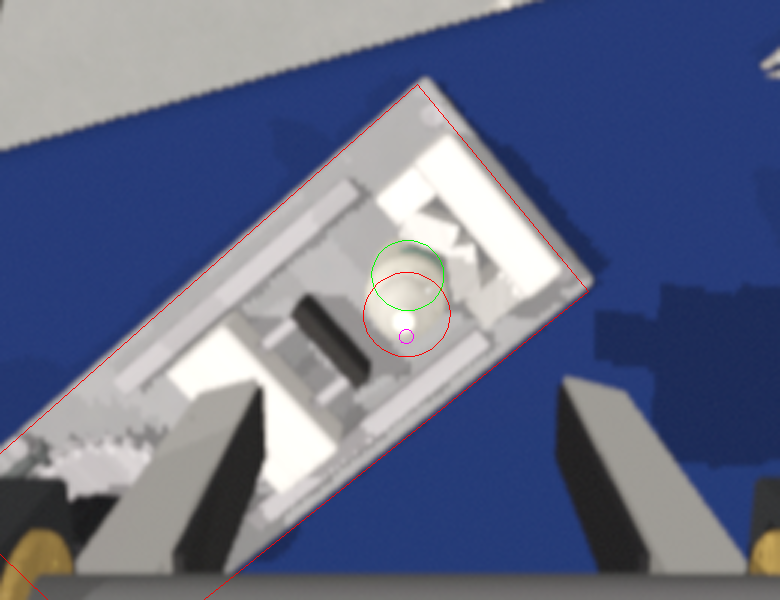

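View pics/t2.png

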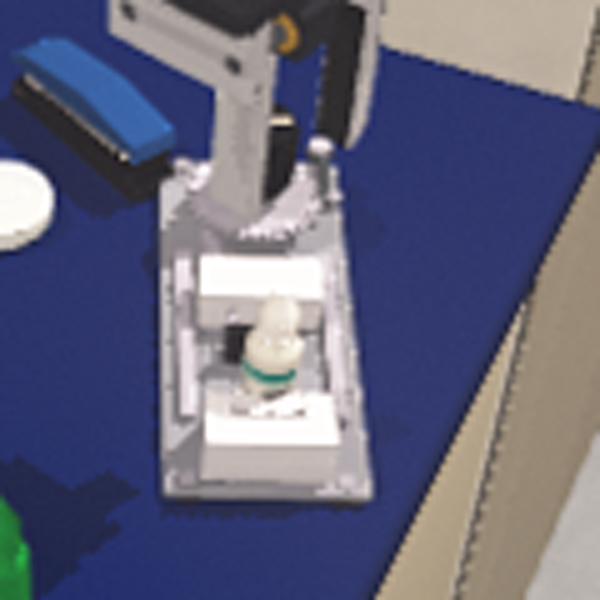

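```bash
python3 -m crank '[[0,0,0,6],[0,0,0,7],[0,0,0,7],[0,0,0,7],[0,0,0,7],[0,0,0,7],[0,0,0,7],[0,0,0,7],[0,0,0,5],[0,0,0,0]]';  python3 - <<'E'
from h import *
s=r.sense();print(s["joint_positions"].round(3))
M=Ro.from_rotvec(s["tool_rot"]).as_matrix();print(M.round(3));print(((np.array([.5545,-.0523,.013])-s["ee_pos"])@M*1000).round(1))
E
```

```text
clock: 24.08
ee_pos: [0.4612, 0.0576, 0.1178]
tool_rot: [0.819, 1.412, -0.821]
wrist_force: [0.2, -0.1, 0.3]
opening: 0.0602
[ 0.661  0.339 -0.99   2.028  0.347  0.953  0.01 ]
[[-0.001  0.869  0.495]
 [-0.     0.495 -0.869]
 [-1.    -0.001 -0.001]]
[104.7  26.8 141.7]
```

```bash
python3 -m crank '[[0,4,20,0],[0,5,28,0],[0,5,28,0],[0,5,28,0],[0,5,22,0],[0,2.8,15.7,0],[0,0,0,0]]';  python3 -m crank '[[15,0,0,0],[15,0,0,0],[15,0,0,0],[0,0,0,0]]'; python3 - <<'E'
from h import *
s=r.sense();print(s["joint_positions"].round(3))
M=Ro.from_rotvec(s["tool_rot"]).as_matrix();print(((np.array([.5545,-.0523,.013])-s["ee_pos"])@M*1000).round(1))
im=snapshot("wrist"); b=cv2.resize(im[150:300,220:420,::-1],None,fx=4,fy=4,interpolation=cv2.INTER_CUBIC)
cv2.imwrite("pics/u.png",b)
E
```

```text
clock: 24.67
ee_pos: [0.5566, -0.0546, 0.1172]
tool_rot: [0.817, 1.414, -0.817]
wrist_force: [-0.4, 0.0, -0.3]
opening: 0.0604
clock: 25.0
ee_pos: [0.5536, -0.0512, 0.0707]
tool_rot: [0.814, 1.417, -0.815]
wrist_force: [-0.3, 0.1, -1.3]
opening: 0.06
[ 0.69   0.562 -0.849  1.851  0.507  0.965  0.142]
[57.7  0.5  1.6]
```

View pics/u.png

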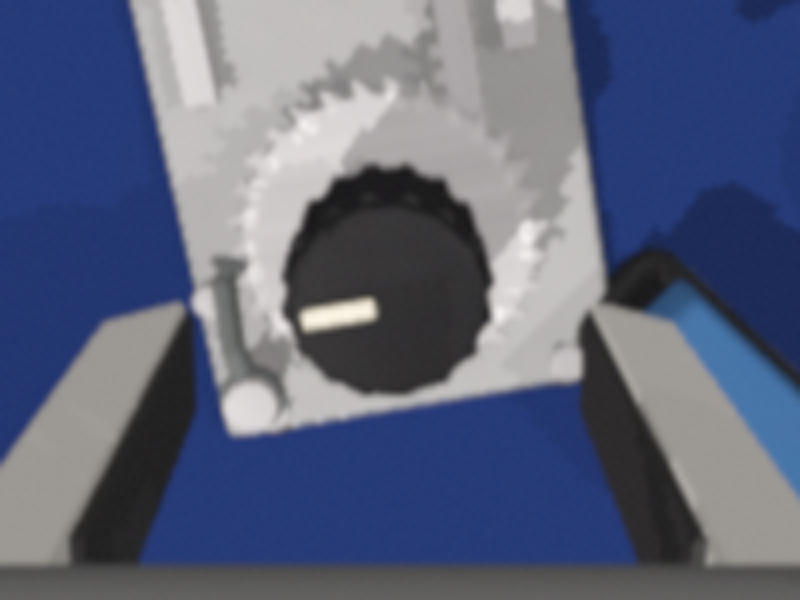

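```bash
python3 - <<'E'
from h import *
s=r.sense();M=Ro.from_rotvec(s["tool_rot"]).as_matrix();c=cam("wrist")
for z in (.01,.03,.05):
  for uv in [(650,250),(610,290),(690,290)]: print(z,uv,((atz("wrist",(220+uv[0]/4,150+uv[1]/4),z,c)-s["ee_pos"])@M*1000).round(0))
E
```

```text
0.01 (650, 250) [62. 62.  7.]
0.01 (610, 290) [62. 53. 17.]
0.01 (690, 290) [62. 72. 17.]
0.03 (650, 250) [42. 57.  2.]
0.03 (610, 290) [42. 49. 11.]
0.03 (690, 290) [42. 67. 11.]
0.05 (650, 250) [22. 53. -4.]
0.05 (610, 290) [22. 45.  5.]
0.05 (690, 290) [22. 61.  5.]
```

```bash
python3 -m crank '[[12,0,0,0],[14,0,0.5,0],[14,0,0.5,0],[12,0,0,0],[5,0,0,0],[0,0,0,0]]' 52; python3 -m crank '[[0,0,0,0],[0,0,0,0],[0,0,0,0],[0,0,0,0]]' 30 8; python3 -c "
from h import *
s=r.sense();M=Ro.from_rotvec(s['tool_rot']).as_matrix();print(s['wrist_torque'],s['wrist_force']@M,s['ee_pos'])"
```

```text
clock: 25.55
ee_pos: [0.5553, -0.0525, 0.015]
tool_rot: [0.816, 1.414, -0.817]
wrist_force: [0.6, 0.4, -0.1]
opening: 0.0522
clock: 25.88
ee_pos: [0.5551, -0.0535, 0.0166]
tool_rot: [0.815, 1.413, -0.819]
wrist_force: [-7.2, -4.3, 2.0]
opening: 0.0378
[-7.37599467e-01  1.73465460e+00 -1.16200695e-03] [-1.94955753 -8.34594613  0.12461589] [ 0.55508964 -0.05349184  0.01664947]
```

```bash
cat > m.py <<'E'
from h import *
s=r.sense();M=Ro.from_rotvec(s['tool_rot']).as_matrix()
y=np.degrees(np.arctan2(M[1,1],M[0,1]))
print("yaw %.2f Tz %.3f"%(y,s['wrist_torque'][2]),"F tool",(s['wrist_force']@M).round(1),s['ee_pos'].round(4),"open",round(s['opening'],4),"j",s['joint_positions'].round(2))
E
python3 -m crank '[[0,-1,0,0],[0,0,0,0],[0,0,0,0]]' 30 30; python3 m.py; python3 -m crank '[[0,0,0,4],[0,0,0,4],[0,0,0,4],[0,0,0,0]]'; python3 m.py
```

```text
clock: 26.13
ee_pos: [0.555, -0.0535, 0.0168]
tool_rot: [0.816, 1.412, -0.817]
wrist_force: [-4.2, -2.2, 2.2]
opening: 0.0377
yaw 29.91 Tz -0.014 F tool [-2.2 -4.8 -0.2] [ 0.555  -0.0535  0.0168] open 0.0377 j [ 0.65  0.63 -0.79  1.88  0.58  0.87  0.09]
clock: 26.47
ee_pos: [0.5548, -0.0536, 0.0166]
tool_rot: [0.979, 1.34, -0.981]
wrist_force: [-5.1, -2.8, 2.8]
opening: 0.0374
yaw 17.63 Tz -0.027 F tool [-2.8 -5.7  1.1] [ 0.5548 -0.0536  0.0166] open 0.0374 j [ 0.61  0.62 -0.74  1.88  0.54  0.86 -0.1 ]
```

```bash
python3 -m crank '[[-0.7,-0.5,0,3],[0,0,0,3],[0,0,0,0]]'; python3 m.py; python3 -m crank '[[0,0,0,3],[0,0,0,3],[0,0,0,0],[0,0,0,0]]'; python3 m.py
```

```text
clock: 26.72
ee_pos: [0.5546, -0.0537, 0.0171]
tool_rot: [1.056, 1.3, -1.057]
wrist_force: [-2.3, -2.4, -5.5]
opening: 0.037
yaw 11.76 Tz 0.042 F tool [ 5.5 -2.8  1.8] [ 0.5546 -0.0537  0.0171] open 0.037 j [ 0.6   0.61 -0.72  1.88  0.52  0.85 -0.19]
clock: 27.05
ee_pos: [0.5545, -0.0536, 0.0171]
tool_rot: [1.13, 1.258, -1.131]
wrist_force: [-3.7, -2.6, -4.2]
opening: 0.0374
yaw 6.08 Tz -0.022 F tool [ 4.2 -3.9  2.2] [ 0.5545 -0.0536  0.0171] open 0.0374 j [ 0.58  0.6  -0.7   1.88  0.51  0.84 -0.27]
```

```bash
python3 -m crank '[[0.3,-0.4,0,3],[0,0,0,3],[0,0,0,0]]'; python3 m.py; python3 -c "
from h import *
im=snapshot('scene'); a=cv2.resize(im[140:240,310:410,::-1],None,fx=4,fy=4,interpolation=cv2.INTER_CUBIC)
im=snapshot('top'); b=cv2.resize(im[160:260,330:430,::-1],None,fx=4,fy=4,interpolation=cv2.INTER_CUBIC)
cv2.imwrite('pics/v.png',np.hstack([a,b]))"
```

```text
clock: 27.3
ee_pos: [0.5544, -0.0536, 0.0171]
tool_rot: [1.21, 1.208, -1.211]
wrist_force: [-4.3, -2.9, -0.2]
opening: 0.0377
yaw -0.12 Tz -0.078 F tool [ 0.2 -4.3  2.9] [ 0.5544 -0.0536  0.0171] open 0.0377 j [ 0.56  0.59 -0.67  1.89  0.49  0.83 -0.36]
```

View pics/v.png

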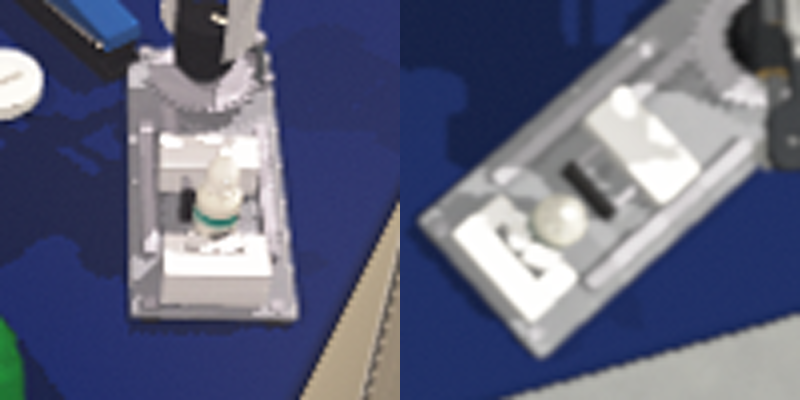

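```bash
python3 -m crank '[[0,-0.4,-0.3,3],[0,0,0,3],[0,0,0,0],[0,0,0,0]]'; python3 m.py; python3 -m crank '[[0,-0.2,0,3],[0,0,0,3],[0,0,0,0],[0,0,0,0]]'; python3 m.py
```

```text
clock: 27.73
ee_pos: [0.5542, -0.0536, 0.0171]
tool_rot: [1.285, 1.158, -1.285]
wrist_force: [-3.2, -4.8, -0.9]
opening: 0.0374
yaw -5.95 Tz 0.001 F tool [ 0.9 -2.7  5.1] [ 0.5542 -0.0536  0.0171] open 0.0374 j [ 0.55  0.58 -0.65  1.89  0.47  0.83 -0.45]
clock: 28.07
ee_pos: [0.5541, -0.0535, 0.0171]
tool_rot: [1.361, 1.103, -1.361]
wrist_force: [-2.2, -4.7, -1.6]
opening: 0.0373
yaw -11.95 Tz 0.004 F tool [ 1.6 -1.2  5. ] [ 0.5541 -0.0535  0.0171] open 0.0373 j [ 0.53  0.58 -0.62  1.89  0.45  0.82 -0.54]
```

```bash
python3 -m crank '[[0,0,0.3,3],[0,0,0,0],[0,0,0,0]]'; python3 m.py; python3 -m crank '[[0,0,0.2,3],[0,0,0,0],[0,0,0,0]]'; python3 m.py;python3 -c "
from h import *
im=snapshot('top'); b=cv2.resize(im[160:260,330:430,::-1],None,fx=5,fy=5,interpolation=cv2.INTER_CUBIC)
cv2.imwrite('pics/w.png',b)"
```

```text
clock: 28.32
ee_pos: [0.554, -0.0535, 0.0171]
tool_rot: [1.399, 1.074, -1.398]
wrist_force: [-2.1, -3.5, -1.7]
opening: 0.0373
yaw -14.92 Tz -0.255 F tool [ 1.7 -1.1  3.9] [ 0.554  -0.0535  0.0171] open 0.0373 j [ 0.52  0.57 -0.61  1.89  0.44  0.82 -0.59]
clock: 28.57
ee_pos: [0.5539, -0.0536, 0.0171]
tool_rot: [1.436, 1.045, -1.435]
wrist_force: [-1.6, -3.6, -0.2]
opening: 0.0377
yaw -17.90 Tz -0.055 F tool [ 0.2 -0.4  3.9] [ 0.5539 -0.0536  0.0171] open 0.0377 j [ 0.51  0.57 -0.6   1.89  0.43  0.81 -0.63]
```

View pics/w.png

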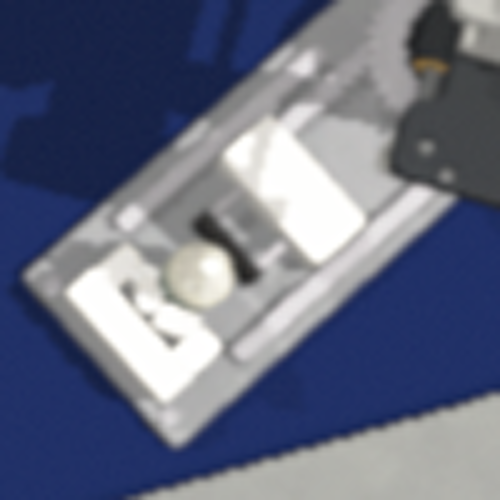

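```bash
for i in 1; do python3 -m crank '[[0,0,0.2,3],[0,0,0,0],[0,0,0,0]]' >/dev/null; python3 m.py; done; python3 -m crank '[[0,0,0.2,3],[0,0,0,0],[0,0,0,0]]'>/dev/null; python3 m.py
```

```text
yaw -20.92 Tz -0.013 F tool [-0.3  0.7  2.2] [ 0.5539 -0.0536  0.0171] open 0.0373 j [ 0.5   0.57 -0.59  1.89  0.42  0.81 -0.68]
yaw -23.90 Tz -0.045 F tool [0.3 0.6 0.7] [ 0.5538 -0.0536  0.017 ] open 0.0373 j [ 0.49  0.56 -0.58  1.89  0.41  0.81 -0.72]
```

```bash
python3 -m crank '[[0,0,0.2,3],[0,0,0,0],[0,0,0,0]]' >/dev/null; python3 m.py; python3 -m crank '[[0,0,0.2,3],[0,0,0,0],[0,0,0,0]]'>/dev/null; python3 m.py
```

```text
yaw -26.90 Tz -0.220 F tool [-1.4 -1.2  0.3] [ 0.5537 -0.0537  0.017 ] open 0.0374 j [ 0.48  0.56 -0.56  1.89  0.4   0.81 -0.76]
yaw -29.88 Tz -0.040 F tool [-1.5 -1.4 -2.5] [ 0.5536 -0.0538  0.017 ] open 0.0372 j [ 0.48  0.56 -0.55  1.89  0.39  0.8  -0.81]
```

```bash
python3 -c "
from h import *
im=snapshot('top'); b=cv2.resize(im[190:240,350:400,::-1],None,fx=8,fy=8,interpolation=cv2.INTER_CUBIC)
im=snapshot('scene'); a=cv2.resize(im[165:215,335:385,::-1],None,fx=8,fy=8,interpolation=cv2.INTER_CUBIC)
cv2.imwrite('pics/x.png',np.hstack([a,b]))"; python3 m.py; python3 -m crank '[[0,0,0,2],[0,0,0,0],[0,0,0,0]]' >/dev/null; python3 m.py;
```

```text
yaw -29.91 Tz -0.006 F tool [-2.3 -1.9 -4.4] [ 0.5536 -0.0538  0.017 ] open 0.0372 j [ 0.48  0.56 -0.55  1.89  0.39  0.8  -0.81]
yaw -31.95 Tz -0.040 F tool [-0.7 -2.5 -4.7] [ 0.5535 -0.0539  0.017 ] open 0.0375 j [ 0.47  0.55 -0.54  1.89  0.39  0.8  -0.84]
```

View pics/x.png

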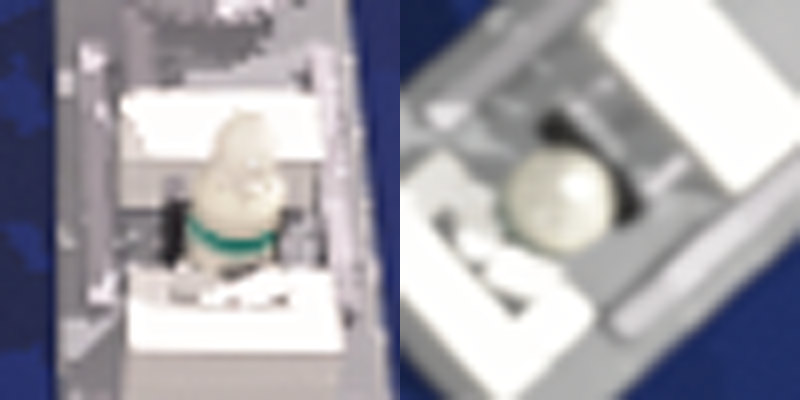

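```bash
python3 -m crank '[[0,-0.2,-0.5,3],[0,0,0,0],[0,0,0,0]]' >/dev/null; python3 m.py; python3 -m crank '[[0,0,-0.2,3],[0,0,0,0],[0,0,0,0]]'>/dev/null; python3 m.py
```

```text
yaw -34.94 Tz -0.027 F tool [-1.6 -2.2 -1.7] [ 0.5535 -0.0538  0.0169] open 0.0374 j [ 0.46  0.55 -0.53  1.89  0.38  0.8  -0.89]
yaw -37.93 Tz -0.006 F tool [-1.5 -2.4 -1. ] [ 0.5535 -0.0537  0.0169] open 0.0378 j [ 0.45  0.55 -0.52  1.89  0.37  0.8  -0.93]
```

```bash
python3 -m crank '[[0,-0.2,-0.2,2],[0,0,0,0],[0,0,0,0]]' >/dev/null; python3 m.py; python3 -m crank '[[0,0,-0.2,2],[0,0,0,0],[0,0,0,0]]'>/dev/null; python3 m.py;  python3 -c "
from h import *
im=snapshot('top'); b=cv2.resize(im[190:240,350:400,::-1],None,fx=8,fy=8,interpolation=cv2.INTER_CUBIC)
im=snapshot('scene'); a=cv2.resize(im[165:215,335:385,::-1],None,fx=8,fy=8,interpolation=cv2.INTER_CUBIC)
cv2.imwrite('pics/y.png',np.hstack([a,b]))"
```

```text
yaw -39.95 Tz -0.052 F tool [-2.4 -2.2 -1. ] [ 0.5535 -0.0536  0.0169] open 0.0373 j [ 0.44  0.55 -0.51  1.89  0.36  0.8  -0.96]
yaw -41.97 Tz 0.034 F tool [-1.9 -1.7  1.5] [ 0.5535 -0.0535  0.0169] open 0.0377 j [ 0.44  0.55 -0.5   1.89  0.36  0.79 -0.99]
```

View pics/y.png

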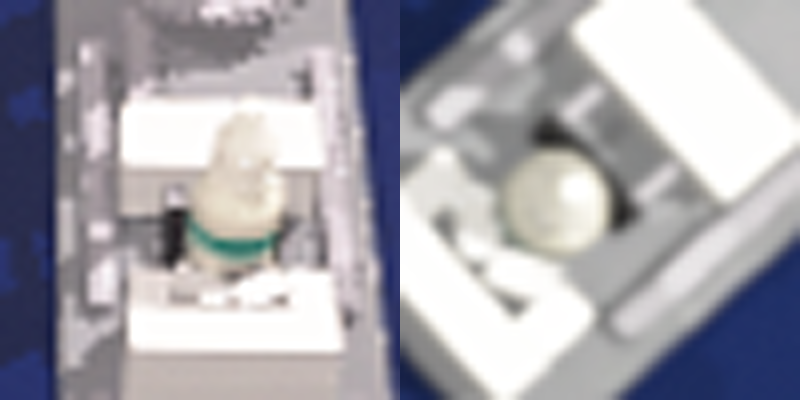

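```bash
python3 -c "
import cv2,numpy as np
v=cv2.imread('pics/v.png')[:,400:]; w=cv2.imread('pics/w.png');x=cv2.imread('pics/x.png')[:,400:];y=cv2.imread('pics/y.png')[:,400:]
v=cv2.resize(v[120:320,80:280],(400,400),interpolation=2);w=cv2.resize(w[150:400,100:350],(400,400),interpolation=2)
cv2.imwrite('pics/z.png',cv2.resize(np.vstack([np.hstack([v,w]),np.hstack([x,y])]),(600,600),interpolation=cv2.INTER_AREA))"; python3 m.py; python3 m.py
```

```text
yaw -41.99 Tz 0.054 F tool [-2.1 -1.7  2.8] [ 0.5535 -0.0535  0.0169] open 0.0372 j [ 0.44  0.55 -0.5   1.89  0.36  0.79 -0.99]
yaw -41.99 Tz 0.054 F tool [-2.1 -1.7  2.8] [ 0.5535 -0.0535  0.0169] open 0.0372 j [ 0.44  0.55 -0.5   1.89  0.36  0.79 -0.99]
```

View pics/z.png

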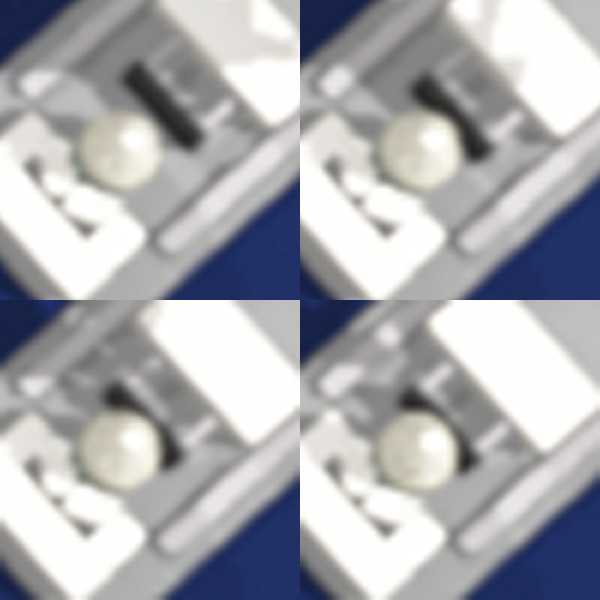

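```bash
python3 -m crank '[[0,-0.1,0.2,2],[0,0,0,0],[0,0,0,0]]' >/dev/null; python3 m.py; python3 -m crank '[[0,-0.1,0.1,2],[0,0,0,0],[0,0,0,0]]'>/dev/null; python3 m.py;  python3 -c "
from h import *
im=snapshot('top'); b=cv2.resize(im[190:240,350:400,::-1],None,fx=8,fy=8,interpolation=cv2.INTER_CUBIC)
im=snapshot('scene'); a=cv2.resize(im[165:215,335:385,::-1],None,fx=8,fy=8,interpolation=cv2.INTER_CUBIC)
cv2.imwrite('pics/y2.png',np.hstack([a,b]))"; python3 m.py
```

```text
yaw -43.99 Tz 0.029 F tool [-0.7 -0.6  2. ] [ 0.5535 -0.0535  0.0169] open 0.037 j [ 0.43  0.54 -0.49  1.89  0.35  0.79 -1.02]
yaw -45.98 Tz 0.091 F tool [-1.1  0.3  2.5] [ 0.5534 -0.0534  0.0169] open 0.0377 j [ 0.42  0.54 -0.49  1.89  0.35  0.79 -1.05]
yaw -45.99 Tz 0.164 F tool [-1.  -0.3  2. ] [ 0.5534 -0.0534  0.0169] open 0.0374 j [ 0.42  0.54 -0.49  1.89  0.35  0.79 -1.05]
```

View pics/y2.png

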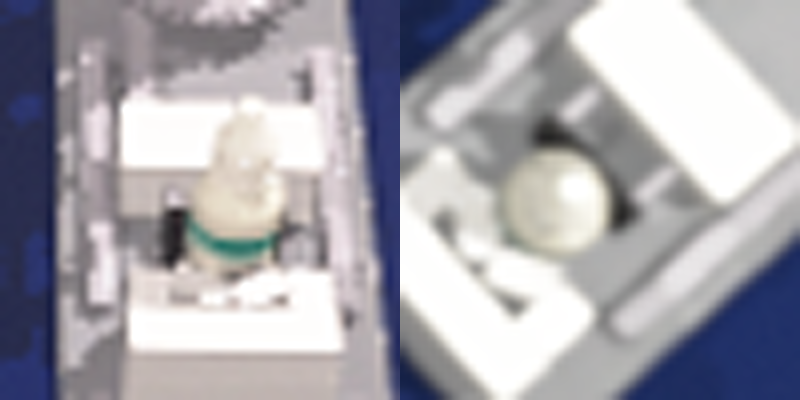

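```bash
for i in 1 2 3 4 5; do python3 -m crank '[[0,0,0,0]]' >/dev/null; python3 m.py | cut -c1-60; done
```

```text
yaw -46.02 Tz 0.142 F tool [-1.   0.3  1.7] [ 0.5534 -0.0534
yaw -46.04 Tz 0.130 F tool [-0.9  0.3  1.3] [ 0.5534 -0.0534
yaw -46.06 Tz 0.175 F tool [-0.9 -0.2  2.1] [ 0.5534 -0.0534
yaw -46.07 Tz 0.090 F tool [-0.7  0.8  2.5] [ 0.5534 -0.0534
yaw -46.07 Tz 0.122 F tool [-1.1  0.7  2.6] [ 0.5534 -0.0534
```

```bash
for i in 1; do python3 -m crank '[[0,0,0.2,1.5],[0,0,0,0]]' >/dev/null; python3 m.py | cut -c1-60;  python3 -m crank '[[0,0,0,1.5],[0,0,0,0]]' >/dev/null; python3 m.py | cut -c1-60; done;  python3 -m crank '[[0,0,0,1],[0,0,0,0]]' >/dev/null; python3 m.py | cut -c1-60; python3 -m crank '[[0,0,0,1],[0,0,0,0]]' >/dev/null; python3 m.py | cut -c1-60
```

```text
yaw -47.71 Tz 0.129 F tool [-0.9  1.4  1.7] [ 0.5533 -0.0534
yaw -49.21 Tz 0.140 F tool [-1.4  1.9  1.1] [ 0.5533 -0.0534
yaw -50.16 Tz 0.112 F tool [-0.6  1.5  1. ] [ 0.5533 -0.0533
yaw -51.16 Tz 0.009 F tool [-0.7  0.6  0.4] [ 0.5532 -0.0533
```

```bash
python3 -m crank '[[0,0,0,1],[0,0,0,0]]' >/dev/null; python3 m.py | cut -c1-60; python3 -m crank '[[0,0,0,1],[0,0,0,0]]' >/dev/null; python3 m.py | cut -c1-60; python3 -m crank '[[0,0,0,0]]' >/dev/null; python3 m.py | cut -c1-60;python3 -m crank '[[0,0,0,0]]' >/dev/null; python3 m.py | cut -c1-60
```

```text
yaw -52.16 Tz 0.081 F tool [-2.2  0.5  0.1] [ 0.5533 -0.0533
yaw -53.16 Tz 0.164 F tool [-1.9 -0.1 -0.1] [ 0.5532 -0.0534
yaw -53.07 Tz 0.161 F tool [-0.9  1.2  0.5] [ 0.5533 -0.0533
yaw -53.07 Tz 0.187 F tool [-1.9  0.6  0.4] [ 0.5532 -0.0533
```

```bash
python3 -m crank '[[0,0,0,0.8],[0,0,0,0]]'; python3 m.py; python3 -c "
from h import *
im=snapshot('top'); cv2.imwrite('pics/r1.png',im[:,:,::-1])
im=snapshot('scene'); cv2.imwrite('pics/r1s.png',im[:,:,::-1])"
python3 -m crank '[[0,0,0,0],[0,0,0,0],[0,0,0,0],[0,0,0,0]]' 54; python3 m.py; python3 -c "
from h import *
im=snapshot('top'); cv2.imwrite('pics/r2.png',im[:,:,::-1])
im=snapshot('scene'); cv2.imwrite('pics/r2s.png',im[:,:,::-1])
a=cv2.imread('pics/r1.png')[190:240,350:400];b=cv2.imread('pics/r2.png')[190:240,350:400]
c=cv2.imread('pics/r1s.png')[135:215,325:405];d=cv2.imread('pics/r2s.png')[135:215,325:405]
z=lambda q:cv2.resize(q,(380,300) if 0 else (300,300),interpolation=2)
cv2.imwrite('pics/r.png',np.vstack([np.hstack([z(a),z(b)]),np.hstack([z(c),z(d)])]))"
```

```text
clock: 33.42
ee_pos: [0.5533, -0.0533, 0.0169]
tool_rot: [1.861, 0.606, -1.861]
wrist_force: [0.7, 0.4, 2.3]
opening: 0.0376
yaw -53.94 Tz 0.177 F tool [-2.3  0.1 -0.8] [ 0.5533 -0.0533  0.0169] open 0.0376 j [ 0.4   0.54 -0.45  1.89  0.32  0.78 -1.17]
clock: 33.85
ee_pos: [0.5532, -0.0534, 0.0169]
tool_rot: [1.86, 0.607, -1.86]
wrist_force: [-0.8, -0.1, -0.7]
opening: 0.0539
yaw -53.88 Tz 0.021 F tool [ 0.7 -0.4  0.7] [ 0.5532 -0.0534  0.0169] open 0.0539 j [ 0.4   0.54 -0.45  1.89  0.32  0.78 -1.17]
```

View pics/r.png

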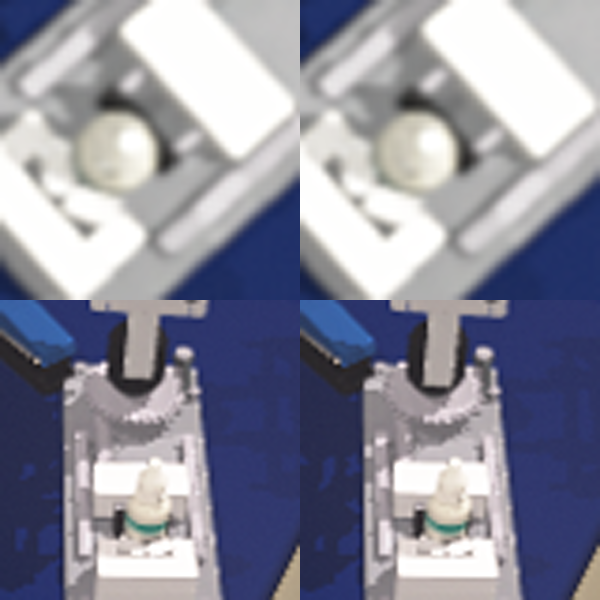

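```bash
for i in 1 2 3 4; do python3 -m crank '[[0,0,0,0]]' >/dev/null; python3 m.py | cut -c1-60; done; python3 -m crank '[[-8,0,0,0],[-20,0,0,0],[-25,0,0,0],[-30,0,0,0],[-30,0,0,0],[0,0,0,0]]'; python3 - <<'E'
from h import *
s=r.sense();M=Ro.from_rotvec(s["tool_rot"]).as_matrix();print(M.round(3),s["joint_positions"].round(2))
im=snapshot("wrist"); cv2.imwrite("pics/fa.png",im[:,:,::-1])
print(s["wrist_torque"])
E
```

```text
yaw -53.87 Tz -0.029 F tool [-0.1 -0.1 -0.4] [ 0.5532 -0.053
yaw -53.88 Tz 0.050 F tool [-0.7  0.1 -0.7] [ 0.5532 -0.0534
yaw -53.88 Tz -0.045 F tool [ 0.8  0.1 -0.8] [ 0.5532 -0.053
yaw -53.88 Tz 0.002 F tool [-0.5  0.3 -0.9] [ 0.5532 -0.0534
clock: 34.78
ee_pos: [0.5559, -0.0533, 0.1358]
tool_rot: [1.865, 0.603, -1.852]
wrist_force: [0.9, 0.0, 0.9]
opening: 0.0539
[[ 0.007  0.59  -0.808]
 [-0.001 -0.808 -0.59 ]
 [-1.     0.005 -0.005]] [ 0.46  0.38 -0.52  1.81  0.22  1.   -1.09]
[-0.04246043 -0.10065316 -0.00139074]
```

View pics/fa.png

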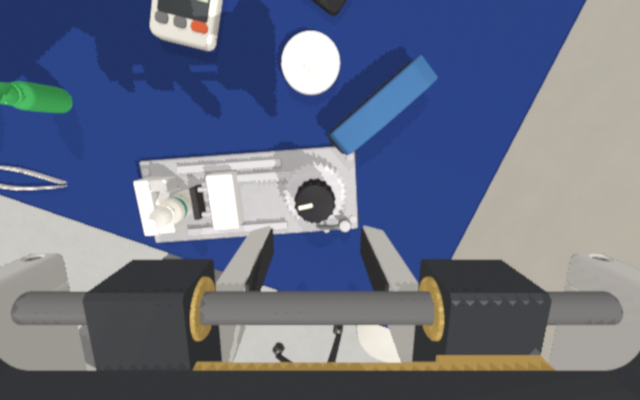

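```bash
python3 -c "
import cv2,numpy as np
a=cv2.imread('pics/fa.png')[150:250,125:258]; b=cv2.imread('pics/k.png')[10:190,165:345]
cv2.imwrite('pics/fb.png',cv2.resize(a,None,fx=6,fy=6,interpolation=cv2.INTER_CUBIC));cv2.imwrite('pics/fc.png',cv2.resize(b[60:160,20:150],None,fx=6,fy=6,interpolation=cv2.INTER_CUBIC))"
```

```text
(no output)
```

View pics/fb.png

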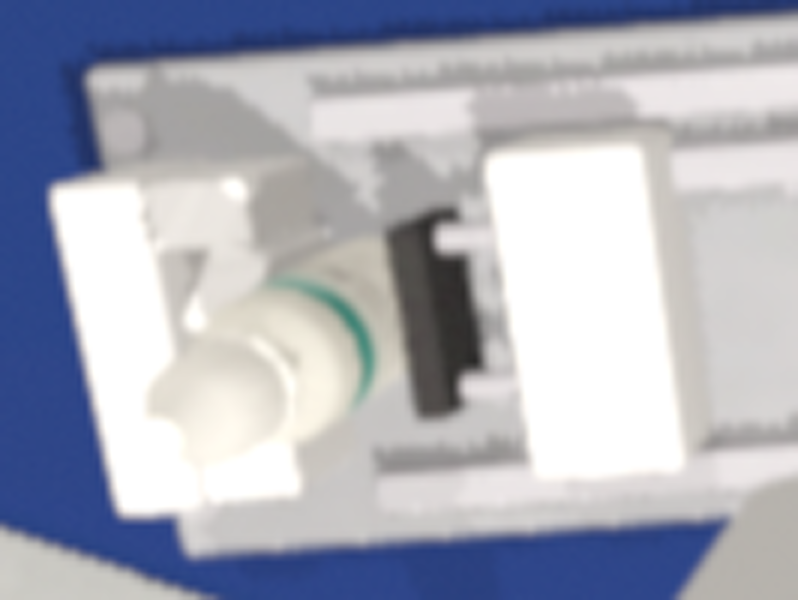

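View pics/fc.png

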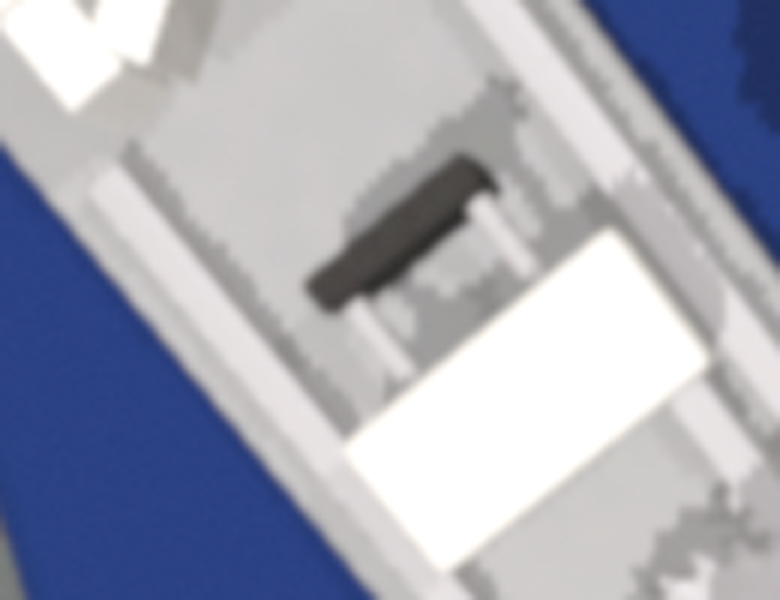

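```bash
python3 - <<'E'
from h import *
m=camera_model("wrist")
def mk(p,rv):
    T=np.eye(4);T[:3,:3]=Ro.from_rotvec(rv).as_matrix();T[:3,3]=p;W=T@m["mount"];R=W[:3,:3].T;return m,R,-R@W[:3,3]
ck=mk([.5531,-.0537,.1342],[1.172,1.233,-1.173]); 
s=r.sense(); cf=cam("wrist"); print(s["ee_pos"])
ang=np.radians(130.5);d=np.array([np.cos(ang),np.sin(ang)]);k=np.array([.5545,-.0523])
al=lambda P:((P[:2]-k)@d*1000).round(2)
fk=lambda X,Y,z:al(atz("",(185+X/6-.4,70+Y/6-.4),z,ck))
ff=lambda X,Y,z:al(atz("",(125+X/6-.4,150+Y/6-.4),z,cf))
print("k pad",fk(308,285,.032),fk(460,155,.032),"jaw",fk(343,448,.036),fk(610,228,.036))
print("f pad",ff(388,228,.032),ff(418,415,.032),"jaw",ff(487,155,.036),ff(537,478,.036))
E
```

```text
[ 0.55489791 -0.05347806  0.13321593]
k pad 112.18 112.44 jaw 88.09 88.21
f pad 131.86 132.39 jaw 111.16 111.57
```

```bash
python3 -m crank '[[0,0,0,-6],[0,0,0,-7],[0,0,0,-7],[0,0,0,-7],[0,0,0,-7],[0,0,0,-7],[0,0,0,-7],[0,0,0,-7],[0,0,0,-2],[0,0,0,0],[0,0,0,0]]'; python3 m.py; python3 - <<'E'
from h import *
im=snapshot("wrist"); cv2.imwrite("pics/ga.png",im[:,:,::-1]); b=im[:,:,::-1]
cv2.imwrite('pics/gb.png',cv2.resize(b[20:120,165:295],None,fx=6,fy=6,interpolation=cv2.INTER_CUBIC))
E
```

```text
clock: 35.75
ee_pos: [0.5529, -0.0535, 0.1295]
tool_rot: [1.17, 1.234, -1.171]
wrist_force: [0.3, -0.6, 0.9]
opening: 0.0541
yaw 3.01 Tz -0.021 F tool [-0.9  0.3  0.7] [ 0.5529 -0.0535  0.1295] open 0.0541 j [ 0.61  0.43 -0.72  1.81  0.32  1.02 -0.18]
```

View pics/gb.png

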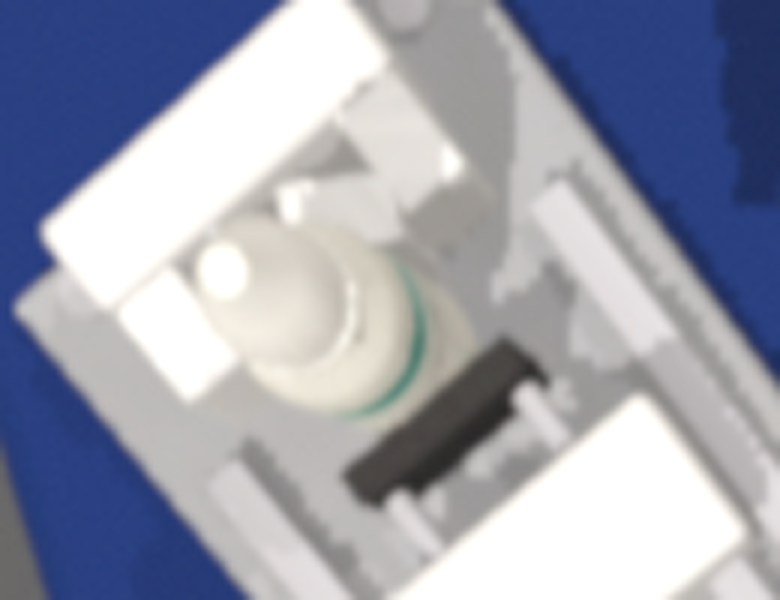

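```bash
python3 - <<'E'
from h import *
m=camera_model("wrist")
def mk(p,rv):
    T=np.eye(4);T[:3,:3]=Ro.from_rotvec(rv).as_matrix();T[:3,3]=p;W=T@m["mount"];R=W[:3,:3].T;return m,R,-R@W[:3,3]
ck=mk([.5531,-.0537,.1342],[1.172,1.233,-1.173]); cg=cam("wrist")
ang=np.radians(130.5);d=np.array([np.cos(ang),np.sin(ang)]);k=np.array([.5545,-.0523]);e=np.array([d[1],-d[0]])
al=lambda P:(((P[:2]-k)@d*1000).round(2),((P[:2]-k)@e*1000).round(2))
fk=lambda X,Y,z:al(atz("",(185+X/6-.4,70+Y/6-.4),z,ck))
fg=lambda X,Y,z:al(atz("",(165+X/6-.4,20+Y/6-.4),z,cg))
print("k pad",fk(308,285,.032),fk(460,155,.032),"jaw",fk(343,448,.036),fk(610,228,.036))
print("g pad",fg(345,478,.032),fg(515,338,.032),"jaw",fg(385,600,.036),fg(643,390,.036))
# rod length: pad back to jaw front
import cv2
a=cv2.imread('pics/k.png'); g=cv2.imread('pics/ga.png')
# profile along clamp axis at offset e=+-8..., z=.034
for nm,im,c,rng in (("k",a,ck,(80,120)),("g",g,cg,(105,140))):
    out=[]
    for s in np.arange(rng[0],rng[1],1.0):
        vals=[]
        for o in np.arange(-6,7,1.0):
            P=k+d*s/1000+e*o/1000; u,v=proj("",[P[0],P[1],.034],c)
            vals.append(cv2.getRectSubPix(im,(1,1),(float(u),float(v))).mean())
        out.append(int(np.mean(vals)))
    print(nm,rng,out)
E
```

```text
k pad (np.float64(112.28), np.float64(-17.08)) (np.float64(112.55), np.float64(16.05)) jaw (np.float64(88.19), np.float64(-29.04)) (np.float64(88.3), np.float64(28.41))
g pad (np.float64(132.4), np.float64(-16.1)) (np.float64(131.81), np.float64(19.36)) jaw (np.float64(113.42), np.float64(-22.74)) (np.float64(112.71), np.float64(30.65))
k (80, 120) [255, 255, 255, 255, 255, 255, 255, 254, 246, 209, 167, 152, 152, 152, 152, 156, 165, 174, 179, 178, 180, 181, 174, 146, 94, 54, 53, 63, 70, 72, 72, 73, 87, 122, 149, 158, 164, 176, 191, 199]
g (105, 140) [255, 255, 255, 255, 255, 255, 255, 252, 227, 180, 154, 151, 152, 158, 168, 175, 170, 140, 83, 48, 44, 49, 60, 68, 70, 70, 72, 89, 134, 169, 175, 160, 139, 147, 166]
```

```bash
python3 -m crank '[[-10,0,0,0],[-10,0,0,0],[0,0,0,0],[0,0,0,0]]'; python3 - <<'E'
from h import *
im=snapshot("scene"); cv2.imwrite("pics/end.png",cv2.resize(im[120:320,220:430,::-1],None,fx=3,fy=3,interpolation=cv2.INTER_CUBIC))
print(mark_of("amber_mid","scene")[:1])
im=snapshot("wrist"); b=im[:,:,::-1].copy();c=cam("wrist")
a=np.linspace(0,6.28,40)
for z,col in ((.072,(0,255,0)),(.064,(0,0,255))):
    cv2.polylines(b,[np.array([proj("wrist",[.5545+.019*np.cos(t),-.0523+.019*np.sin(t),z],c) for t in a]).astype(int)],True,col,1)
cv2.imwrite("pics/end2.png",cv2.resize(b[0:260,150:400],None,fx=2,fy=2))
E
```

```text
clock: 36.13
ee_pos: [0.5538, -0.0534, 0.1509]
tool_rot: [1.17, 1.233, -1.168]
wrist_force: [-0.5, -0.6, -1.0]
opening: 0.054
[{'xy': [292.3, 260.5], 'p': 0.71}]
```

View pics/end.png

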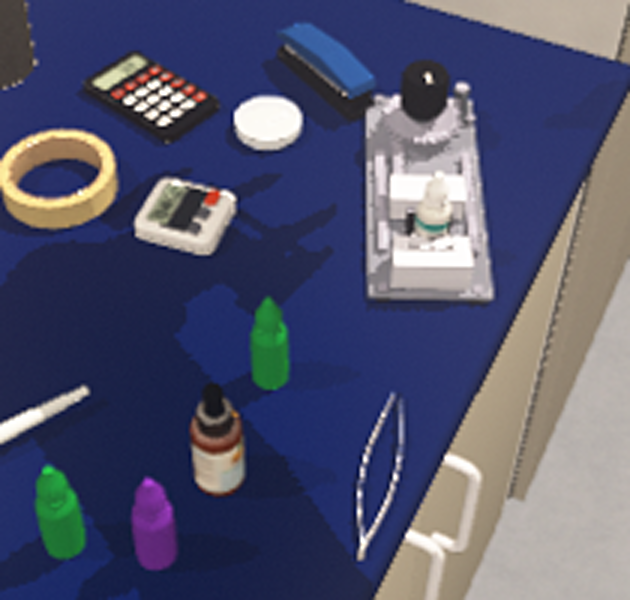

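View pics/end2.png

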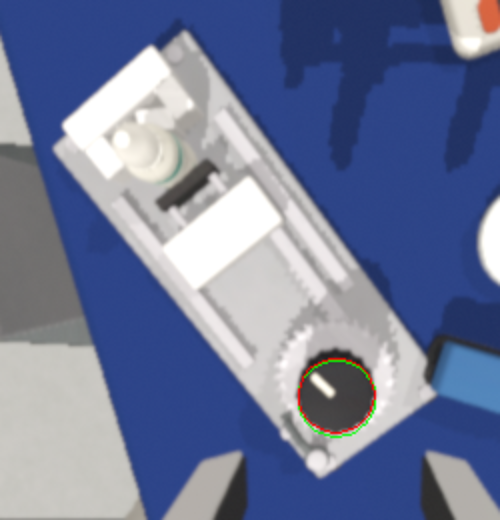

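```bash
python3 - <<'E'
from h import *
m=camera_model("wrist")
def mk(p,rv):
    T=np.eye(4);T[:3,:3]=Ro.from_rotvec(rv).as_matrix();T[:3,3]=p;W=T@m["mount"];R=W[:3,:3].T;return m,R,-R@W[:3,3]
for f,c in (("k",mk([.5531,-.0537,.1342],[1.172,1.233,-1.173])),("ga",mk([.5529,-.0535,.1295],[1.170,1.234,-1.171]))):
    im=cv2.imread(f"pics/{f}.png")
    x0,y0=290,170; g=im[y0:230,x0:345].min(2)
    mk_=np.zeros_like(g); 
    # bright pixels inside the knob disc
    ctr=proj("",[.5545,-.0523,.072],c)-[x0,y0]
    yy,xx=np.mgrid[:g.shape[0],:g.shape[1]]; inside=np.hypot(xx-ctr[0],yy-ctr[1]+2)<17
    pts=np.argwhere((g>130)&inside)[:,::-1]+[x0,y0]
    W=np.array([atz("",p,.072,c)[:2] for p in pts]); mu=W.mean(0); u,s,v=np.linalg.svd(W-mu); a=np.degrees(np.arctan2(v[0,1],v[0,0]))
    print(f,len(pts),mu.round(4),"axis",a.round(1))
E
```

```text
k 75 [ 0.5495 -0.0561] axis 179.2
ga 73 [ 0.5471 -0.0454] axis -43.0
```

```bash
python3 -c "
from cell import r
print(r.job_done())"
```

```text
the job is handed in; nothing more can be done
None
```

The white dropper bottle is clamped upright in the bottle clamp, and I handed the job in at about 36 s. I estimate the pad presses it with about 7 to 11 N, against the required 6 to 18 N.

**What I did**
- **Finger length:** the fingertips sit about 34 mm behind the stated TCP. I saw this in the pictures and confirmed it by touching the knob's top, then allowed for it throughout.
- **Winding back:** I gripped the knob, pressed it 7 to 8.5 mm (15 N at most, on the stop) and wound it anticlockwise. About 76° on, the end stop pushed back with 0.9 N m. I then let the knob rise.
- **Placing the bottle:** I stood the white bottle about 2 mm short of the V jaw and let go.
- **Closing the jaw:** I turned the knob clockwise to the seventh click. The torque began to rise around click 6, so click 7 is one more, and I stopped there.

**Last checks**
- **Pad force:** the two ways of measuring did not agree closely. The torque suggests about 7.5 to 10 N. Pad compression measured 3.4 mm in one picture and 4.4 to 5.1 mm in another, which is about 7.5 to 11 N. An eighth click might have gone over 18 N, so I did not give it.
- **Click count:** the jaw travelled 23 to 25 mm and the knob mark turned about 80°, which fits click 7. A rougher reading of the mark gave 76°, and a line fit to it was unusable.
- **State at the end:** the final pictures show the bottle upright against the V jaw. The brown bottle had not visibly moved and the gripper was clear of everything. The knob looks up in the pictures, but I could not measure its height exactly.

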